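# Load the shaking incubator, refit its hook-in cover, set the speed and start it

## Robot

A 6-joint arm with a two-finger parallel gripper is mounted at the origin on a cart in front of the work surface, level with it; the furniture and walls round the work are solid. World frame = base frame: x ahead of the robot, y to its left, z up, the work surface at z = 0. Lengths are in mm, angles in rad, forces in N, time in s.
With the tool pointing down it reaches from about 275 to 750 mm from the base axis. Payload 10.2 kg.
Tool frame: the origin (TCP) lies at the very end of the fingers, on their centre line; the grasp point (between the pads) lies behind it (grip_point_offset is the z of the grasp point in the tool frame, in mm); z points along the fingers, y is the line along which they close (so a half turn about z gives the same grasp; the last joint's range is limited). The gripper opens to 85 mm and grips with 20 to 120 N. Pads are 22 mm wide; open, the fingers measure 114 mm over their backs; the gripper's body (76 mm by 85 mm) begins 54 mm behind the grasp point. The pads swing forward as they close: fully open they stand 13 mm farther back than shut.
Start: joints at [0.965, 0.313, 1.498, -0, 1.331, -0.223], TCP at [196.111, 487.003, 231.294] pointing down, gripper open.
Joint ranges: [-2.94, 2.94], [-0.97, 2.17], [0.19, 2.56], [-1.23, 4.37], [0.02, 3.11], [-2.88, 2.88]. Speed limits (rad/s): [2.39, 2.39, 3.01, 3.14, 3.14, 3.14].

## Interface

Orientations are given as a rotation vector (axis times angle).
In Python, from cell import * gives the robot as it stands.
- The arm moves only by the tool step_arm, never from a script. Its argument "increments" is a list of rows, each an object of numbers: "tx", "ty", "tz": the shift along the tool's x, y, z in m; "twist": the turn about the tool's z in degrees; "grip": the opening, from 0 (shut) to 1 (fully open). In form: [{"tx": .., "ty": .., "tz": .., "twist": .., "grip": ..}, ...]. A call has 1 to 20 rows; each row is the pose to reach, as a shift and turn from the pose commanded when the call began, along the tool's axes at that moment; what a row does not reach only later rows make up. A row lasts 1/8 s, in which the tool goes at most 62.5 mm and 10.7 degrees, less where a joint would pass 70% of its speed; a pose out of reach is approached as far as the arm can. A call with a gripper value outside its range is refused whole. The fingers move at their own pace and stop on an object; the grip force is fixed at half the most. Time passes only in rows, so rows that repeat a pose let the fingers close. It gives the time, the measured TCP pose, the force, the opening and the grip force at its end, in the units of the state.
- observe(): the state, without advancing time (a new reading comes with each control period).
- get_image(name): name is "scene" or "side" or "wrist"; returns a dict with "image" (400x640x3 uint8, red, green, blue), "range_z" (400x640 float32, mm along the optical axis (not along the pixel's ray), 0 where there is no reading), "mtx" (3x3 intrinsics, pixels), "dist_coeffs" ([k1, k2, p1, p2, k3] as OpenCV has them; the pictures are not rectified), "rvec" (rotation vector, rad) and "tvec" (3), from world to camera coordinates, as OpenCV has them. Camera axes: x right, y down, z forward; pixel columns grow to the right and rows downward; lengths in mm; the calibration is good to about 2 mm. A picture is of the moment at which its call begins.
- finish_job(): hands the job in; it is judged then, once.
Trained networks look in a picture, given as the dict that the camera call returned (one of the last four; its "shot" number tells which), for a name from the list of things; names that differ only in an ending like _2 or _b are one class to them, and where a whole thing is asked for, a point or a joint stands for the part that bears it (a point fixed in the world has none). Each returns a list of dicts, best first, with "confidence" (0 to 1); they miss things now and then, are a little off and sometimes report something else, mostly with a low value. They report only what shows in the picture. A call takes as long as a camera call.
- look_for(name, picture): "rect" ([left, top, width, height] in pixels, round what is visible of it).
- spot_point(name, picture): "xy" ([column, row] in pixels: a listed point, or the origin of a listed thing).
The state is a dict: "t": time; "qpos": joint angles; "joint_vel": joint speeds; "joint_torque": joint torques, N m; "tcp_pos": TCP position; "ee_rot": TCP orientation; "contact_force": force on the tool from outside, world axes, zero at the start; "ft_torque": the same for the moment, N m; "opening": finger opening in mm; "gripper_force": force on a finger pad.
Only numpy, scipy, OpenCV 4.12 (cv2) and the standard library are available. Lean on these libraries where they do the work, as an engineer would, in place of code of your own. Each camera call takes 0.05 s, during which the arm holds its last target. There are 200 camera calls.

## Task

Stand every small conical flask that is waiting on the bench upright on the platform inside the shaking incubator's bay. Then refit the lift-off cover: hook its lip under the ledge at the front of the bay while its rear edge is still raised, swing the rear edge down and press it until the sprung catch snaps over it. Turn the speed knob clockwise to its end stop and, last, press the start button fully in once, leaving the wash bottle, the dropper bottle and the timer where they are.

Things in the scene. Friction and masses are not known exactly. Their poses are not given: they have to be found in the camera images.
- incubator: Fixed white shaking incubator, 138 x 297 mm, open bay in its sloping top. Origin on the bench under the bay's centre; x from its low front (robot side) to its back, y left, z up. Bay inside: x -66 to +50, y -112 to +112 mm; floor (rubber mat) 12 mm above the bench. Flat round marks at x 0, y -72, 0, +72 mm show flask places (anywhere on the floor will do). Solid control strip at y +112 to +174.
- rim: The incubator's sloping grey top, a 4.5 mm thick frame. Origin in its upper surface, 140 mm above the incubator's origin; x up the slope (12 degrees, to the back), y left, z square to it. Opening x -50 to +48, y -110 to +110 mm. The front border (x -77 to -50) is the ledge, free beneath as far as x -65. The shut cover's origin is at x 0 (+-3), y 0 (+-5), z -9 mm, axes parallel to these.
- ledge (a point): Middle of the ledge's upper inner edge, at rim x -50, y 0, z 0 mm; the ledge's underside is 4.5 mm below.
- cover: Loose grey cover, 0.28 kg; starts flat on the bench, handle up. Origin: centre of its underside; x from lip to rear edge, z up. Plate x -47 to 57, y +-118, z 9 to 13 mm, lies on the rim when shut. Under it a web (x -47 to -43, y +-105) and ribs (y +-101 to 105, x -43 to 43), z 0 to 9, fit in the opening. The lip, a tongue before the web: x -60 to -47, y +-105, z 0 to 3; the ledge goes above it.
- lip (a point): Middle of the lip's front upper edge, at cover x -60, y 0, z 3 mm.
- handle (a point): On the cover's black grip bar: bar 14 mm thick (along cover y), 56 mm long (x -36 to +20), from z 13 (the plate) to 53 mm; this point is at x -8, y 0, z 41 mm.
- rear_edge (a point): Middle of the cover's upper rear edge, at cover x 57, y 0, z 13 mm.
- catch (a joint): Sprung catch at the back of the bay: 0 = home, nose over the cover's rear edge; grows to 0.35 rad as the nose is pushed back. Nose 40 mm wide, over rim x 53.5 and beyond, z 5 to 23 mm; its sloping front lets the rear edge push past (about 5 to 15 N down on the rear part of the cover), its flat underside then holds the edge.
- catch_nose (a point): Tip of the catch's nose, its lower front edge.
- start (a joint): Start button travel: 0 = out, 6 mm = fully in; spring, about 5 N when fully in.
- start_top (a point): Centre of the round start button's top face (metal, 26 mm across, in a black collar) on the control strip, 23.5 mm above the rim surface at rim x -36, y 147 mm; it is pressed square to the slope.
- speed (a joint): Speed knob on the control strip: 0 to 1.4 rad, growing as it turns clockwise seen from above; end stop at 1.4. It starts somewhere below 0.5, turns with light friction and stays where it is left.
- speed_grip (a point): On the speed knob's axis (square to the slope), at rim x 28, y 147 mm, 31.5 mm above the rim surface: the height to grip. The grip is a black bar 36 mm long, 12 mm thick, its top 12 mm above this point, standing up from a 36 mm disc (top 18 mm below this point). This point's x axis lies along the bar and turns with it.
- flask_1: Small conical glass flask, one of up to three alike (some may be absent), 59 mm across the foot, 105 mm high, 0.13 kg. Origin: centre of its underside, z up. Grip it by the neck: about 38 mm wide at 80 mm height, 30 mm at 100 mm. Behind the flasks and the cover stands a fixed digester (front at world x 0.58, y -0.47 to 0.08, 0.29 m high, glass tubes on it): keep clear.
- flask_2: Small conical glass flask, one of up to three alike (some may be absent), 59 mm across the foot, 105 mm high, 0.13 kg. Origin: centre of its underside, z up. Grip it by the neck: about 38 mm wide at 80 mm height, 30 mm at 100 mm. Behind the flasks and the cover stands a fixed digester (front at world x 0.58, y -0.47 to 0.08, 0.29 m high, glass tubes on it): keep clear.
- flask_3: Small conical glass flask, one of up to three alike (some may be absent), 59 mm across the foot, 105 mm high, 0.13 kg. Origin: centre of its underside, z up. Grip it by the neck: about 38 mm wide at 80 mm height, 30 mm at 100 mm. Behind the flasks and the cover stands a fixed digester (front at world x 0.58, y -0.47 to 0.08, 0.29 m high, glass tubes on it): keep clear.
- wash_bottle: Bystander: white wash bottle with a bent spout, 208 mm high, origin at its foot.
- dropper: Bystander: amber dropper bottle, 36 mm across, 104 mm high, origin at its foot.
- timer: Bystander: white bench timer lying on its back, 72 x 62 x 20 mm, origin at its underside.

How it is judged:
By the outcome, as a careful person would: the job done as asked, in the order asked, and still so for the second after the job is handed in, with the robot touching nothing.
Of flask_1, flask_2, flask_3 only 2 to 3 are there at a start; the rules pass over those that are not, and their reading is None.
At some moment in a run one of cover may be knocked a few centimetres aside while the robot is not near it.
Once in a run the grip may slacken for a moment while it holds something.
It also fails if it takes over 210 s, if anything falls off the work surface, if the arm or the gripper's body presses on something with over 40 N, if the wrist force passes 120 N, or if a joint passes its speed limit or range.

## Working session

There is one attempt and no reset: what is moved stays moved. The work goes in short steps, Python scripts to look and compute and a tool call to move; the robot and the scene stay as the last step left them, time stands still between calls to the robot, and variables do not carry over. Pictures are saved under pics/ and viewed, at most 14 in all, crops included, and the job is handed in when it is done.

Besides the shell and the picture viewer there is one more tool, called as name(argument=value, ...), one argument or row to a line, values as JSON. step_arm: Moves the arm, as the interface text tells. Its arguments: {"type":"object","properties":{"increments":{"type":"array","items":{"type":"object","properties":{"tx":{"type":"number"},"ty":{"type":"number"},"tz":{"type":"number"},"twist":{"type":"number"},"grip":{"type":"number"}}}}},"required":["increments"]}

```bash
ls; mkdir -p pics
cat > h.py <<'E'
from cell import *
import numpy as np, cv2
from scipy.spatial.transform import Rotation as R
def shot(n,save=None):
    p=get_image(n)
    if save: cv2.imwrite(f'pics/{save}.png',p['image'][:,:,::-1])
    return p
def ray(p,xy):
    u=cv2.undistortPoints(np.array([[xy]],float),p['mtx'],np.array(p['dist_coeffs'],float)).ravel()
    M=R.from_rotvec(np.ravel(p['rvec'])).as_matrix(); t=np.ravel(p['tvec'])
    return -M.T@t, M.T@np.array([u[0],u[1],1.])
def atz(p,xy,z):
    c,d=ray(p,xy); return c+d*(z-c[2])/d[2]
def deep(p,xy,w=1):
    x,y=int(round(xy[0])),int(round(xy[1])); r=p['range_z'][max(0,y-w):y+w+1,max(0,x-w):x+w+1]; r=r[r>0]
    c,d=ray(p,xy); return c+d*np.median(r) if r.size else None
def tri(a,xa,b,xb):
    c1,d1=ray(a,xa);c2,d2=ray(b,xb)
    s=np.linalg.lstsq(np.c_[d1,-d2],c2-c1,rcond=None)[0]
    p,q=c1+s[0]*d1,c2+s[1]*d2; return (p+q)/2,np.linalg.norm(p-q)
def proj(p,X):
    return cv2.projectPoints(np.array(X,float).reshape(-1,3),np.array(p['rvec'],float),np.array(p['tvec'],float),np.array(p['mtx'],float),np.array(p['dist_coeffs'],float))[0].reshape(-1,2)
def cloud(p):
    h,w=p['range_z'].shape; v,u=np.mgrid[:h,:w]
    n=cv2.undistortPoints(np.stack([u,v],-1).reshape(-1,1,2).astype(float),np.array(p['mtx'],float),np.array(p['dist_coeffs'],float)).reshape(-1,2)
    z=p['range_z'].reshape(-1,1); C=np.c_[n,np.ones(len(n))]*z
    M=R.from_rotvec(np.ravel(p['rvec'])).as_matrix()
    W=(C-np.ravel(p['tvec']))@M; W[z[:,0]<=0]=np.nan; return W.reshape(h,w,3)
E
python3 - <<'E'
from h import *
np.set_printoptions(precision=1,suppress=True)
o=observe(); print(o)
print({k:v for k,v in globals().items() if 'offset' in k})
P={n:shot(n,n+'0') for n in('scene','side','wrist')}
for n,p in P.items():
    print(n, ray(p,(320,200)))
    for t in ['flask_1','wash_bottle','dropper','timer']:
        print(t,[(np.round(d['xy']),round(d['confidence'],2),deep(p,d['xy']),atz(p,d['xy'],0)) for d in spot_point(t,p)][:5])
    for t in ['incubator','rim','cover','lip','handle','rear_edge','ledge','catch_nose','start_top','speed_grip']:
        print(t,[(np.round(d['xy']),round(d['confidence'],2),deep(p,d['xy'])) for d in spot_point(t,p)][:2])
E
```

```text
pics
{'t': 0.0, 'qpos': array([ 1. ,  0.3,  1.5, -0. ,  1.3, -0.2]), 'joint_vel': array([-0.,  0.,  0., -0.,  0.,  0.]), 'joint_torque': array([ -0. , -41.2, -26. ,  -0. ,   0. ,  -0. ]), 'tcp_pos': array([195.9, 486.8, 230.7]), 'ee_rot': array([-0.6, -3.1,  0. ]), 'contact_force': array([ 0.6, -0.5,  0.5]), 'ft_torque': array([ 0., -0., -0.]), 'gripper_force': 0.0, 'opening': 85.06169199026552}
{'grip_point_offset': -18.700000000000003}
scene (array([ -512. , -1255.5,  1170.7]), array([ 0.5,  0.6, -0.5]))
flask_1 [(array([307., 227.]), 0.72, array([450.6,   4.2,  16.5]), array([464.4,  22.2,   0. ])), (array([315., 240.]), 0.66, array([412.2, -91.9,  22.6]), array([430.4, -69. ,   0. ]))]
wash_bottle [(array([432., 286.]), 0.83, array([ 560.9, -556.8,   10.7]), array([ 570.8, -550.4,    0. ]))]
dropper [(array([412., 296.]), 0.48, array([ 460.6, -550.3,   22.9]), array([ 480. , -536.2,    0. ]))]
timer [(array([248., 182.]), 0.54, array([477.5, 497.5,   5.8]), array([482.4, 506.3,   0. ]))]
incubator [(array([293., 200.]), 0.77, array([488.2, 147.9,  62.7]))]
rim [(array([432., 287.
[... 1838 characters left out ...]
([487.5, 531.8,  17.1])), (array([342., 178.]), 0.59, array([ 533.4, -338.3,   13.4]))]
ledge [(array([304., 244.]), 0.87, array([502.3, 225.2, 126.8])), (array([273., 346.]), 0.54, array([486.8, 537.6,  17.1]))]
catch_nose [(array([272., 233.]), 0.63, array([611.2, 232.5, 153.9]))]
start_top [(array([282., 273.]), 0.64, array([510.6, 383.7, 154.8]))]
speed_grip [(array([258., 264.]), 0.73, array([584.4, 390.6, 177.1]))]
wrist (array([128.9, 513. , 373. ]), array([ 0.2, -0.1, -1. ]))
flask_1 []
wash_bottle []
dropper []
timer []
incubator []
rim []
cover []
lip []
handle []
rear_edge []
ledge []
catch_nose []
start_top []
speed_grip [(array([423., 350.]), 0.28, array([188.8, 515.4, 311.7]))]
```

Run:
```python
import cv2,numpy as np
a=cv2.imread('pics/scene0.png')[130:320,220:460]; b=cv2.imread('pics/side0.png')[140:370,220:400]
a=cv2.resize(a,None,fx=1.66,fy=1.66,interpolation=2);b=cv2.resize(b,None,fx=2.2,fy=2.2,interpolation=2)
H=max(a.shape[0],b.shape[0]); c=np.zeros((H,a.shape[1]+b.shape[1],3),np.uint8)
c[:a.shape[0],:a.shape[1]]=a;c[:b.shape[0],a.shape[1]:]=b
cv2.imwrite('pics/m0.png',c);print(c.shape)
```

```text
(506, 794, 3)
```

View pics/m0.png

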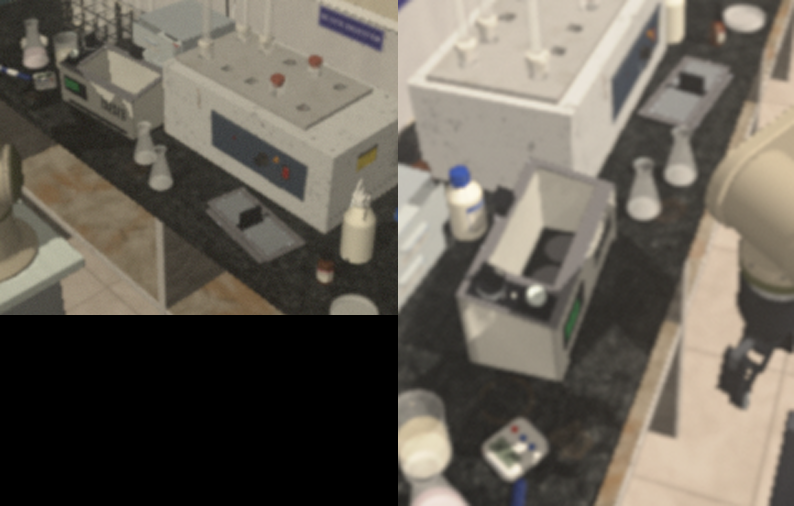

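```bash
cat >> h.py <<'E'
np.set_printoptions(precision=1,suppress=True)
def plan(*pts):
    "pts: (x,y,z,ydir_deg) world TCP targets -> shifts in the present tool axes"
    o=observe(); T=R.from_rotvec(o['ee_rot']); p=o['tcp_pos']; y=T.as_matrix()[:,1]
    a0=np.degrees(np.arctan2(y[1],y[0]))
    print('now',p,'ydir %.1f'%a0,'F',o['contact_force'],'open %.1f gf %.1f t %.1f'%(o['opening'],o['gripper_force'],o['t']))
    for q in pts:
        d=T.inv().apply(np.array(q[:3])-p)
        tw=-((q[3]-a0+90)%180-90) if len(q)>3 else 0
        print(q,'t_mm',d,'twist %.1f'%tw, 'q6',np.round(o['qpos'],2))
E
python3 - <<'E'
from h import *
p=shot('wrist'); o=observe(); T=R.from_rotvec(o['ee_rot'])
c,d=ray(p,(320,200)); print('cam in tool',T.inv().apply(c-o['tcp_pos']),T.inv().apply(d), p['mtx'][0][0], T.as_matrix())
plan((440,230,380,90),(400,-20,330,90))
E
```

```text
cam in tool [  72.1   -0.9 -142.1] [-0.3 -0.   1. ] 310.54136998372934 [[-0.9  0.4  0. ]
 [ 0.4  0.9 -0. ]
 [-0.   0.  -1. ]]
now [196.1 487.  231.3] ydir 68.1 F [-0.8  0.2  0. ] open 85.5 gf 0.0 t 2.3
(440, 230, 380, 90) t_mm [-322.2 -147.3 -148.7] twist -21.9 q6 [ 1.   0.3  1.5 -0.   1.3 -0.2]
(400, -20, 330, 90) t_mm [-378.5 -394.1  -98.7] twist -21.9 q6 [ 1.   0.3  1.5 -0.   1.3 -0.2]
```

step_arm(
  increments=[
    {"tx":0,"ty":0,"tz":-0.149,"twist":0},
    {"tx":0,"ty":0,"tz":-0.149,"twist":0},
    {"tx":-0.368,"ty":-0.129,"tz":-0.149,"twist":-22},
    {"tx":-0.368,"ty":-0.129,"tz":-0.149,"twist":-22},
    {"tx":-0.368,"ty":-0.129,"tz":-0.149,"twist":-22},
    {"tx":-0.368,"ty":-0.129,"tz":-0.149,"twist":-22},
    {"tx":-0.368,"ty":-0.129,"tz":-0.149,"twist":-22},
    {"tx":-0.368,"ty":-0.129,"tz":-0.149,"twist":-22},
    {"tx":-0.368,"ty":-0.129,"tz":-0.149,"twist":-22},
    {"tx":-0.368,"ty":-0.129,"tz":-0.149,"twist":-22},
    {"tx":-0.368,"ty":-0.129,"tz":-0.149,"twist":-22},
    {"tx":-0.368,"ty":-0.129,"tz":-0.149,"twist":-22},
  ],
)

```text
schema error: expected keys tx, ty, tz, twist, grip
```

Run:
```python
from h import *
p=shot('wrist','w1')
for t in ['incubator','rim','ledge','catch_nose','start_top','speed_grip','flask_1']:
    print(t,[(np.round(d['xy']),round(d['confidence'],2),deep(p,d['xy'])) for d in spot_point(t,p)][:3])
np.save('w1.npy',cloud(p))
plan((400,-20,330,90))
```

```text
incubator []
rim []
ledge []
catch_nose []
start_top []
speed_grip []
flask_1 []
now [196.1 487.  231.3] ydir 68.1 F [-0.3 -0.2  0.5] open 85.0 gf 0.0 t 2.7
(400, -20, 330, 90) t_mm [-378.5 -394.1  -98.7] twist -21.9 q6 [ 1.   0.3  1.5  0.   1.3 -0.2]
```

View pics/w1.png

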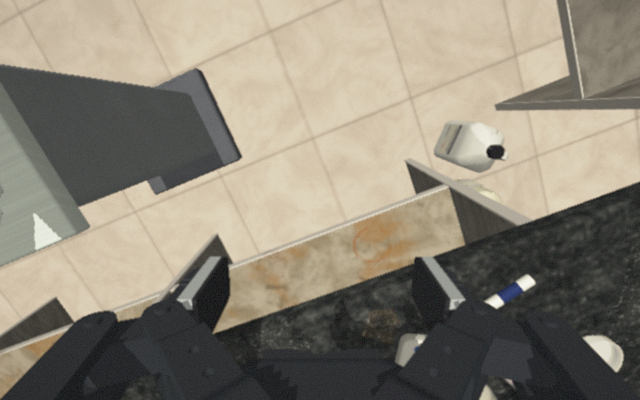

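step_arm(
  increments=[
    {"tx":0,"ty":0,"tz":-0.149,"twist":0,"grip":1},
    {"tx":0,"ty":0,"tz":-0.149,"twist":0,"grip":1},
    {"tx":-0.368,"ty":-0.129,"tz":-0.149,"twist":-22,"grip":1},
    {"tx":-0.368,"ty":-0.129,"tz":-0.149,"twist":-22,"grip":1},
    {"tx":-0.368,"ty":-0.129,"tz":-0.149,"twist":-22,"grip":1},
    {"tx":-0.368,"ty":-0.129,"tz":-0.149,"twist":-22,"grip":1},
    {"tx":-0.368,"ty":-0.129,"tz":-0.149,"twist":-22,"grip":1},
    {"tx":-0.368,"ty":-0.129,"tz":-0.149,"twist":-22,"grip":1},
    {"tx":-0.368,"ty":-0.129,"tz":-0.149,"twist":-22,"grip":1},
    {"tx":-0.368,"ty":-0.129,"tz":-0.149,"twist":-22,"grip":1},
    {"tx":-0.368,"ty":-0.129,"tz":-0.149,"twist":-22,"grip":1},
  ],
)

```text
t: 4.08
tcp_pos: [488.8, 230.4, 380.4]
ee_rot: [0.003, -3.141, -0.0]
contact_force: [-0.0, -0.3, -0.5]
opening: 85.6
gripper_force: 0.0
```

Run:
```python
from h import *
p=shot('wrist','w2')
for t in ['incubator','rim','ledge','catch_nose','start_top','speed_grip','flask_1']:
    print(t,[(np.round(d['xy']),round(d['confidence'],2),deep(p,d['xy'])) for d in spot_point(t,p)][:3])
np.save('w1.npy',cloud(p))
plan((400,-20,330,90))
```

```text
incubator [(array([324., 198.]), 0.68, array([554.8, 235.2,  11.7]))]
rim []
ledge [(array([326., 191.]), 0.75, array([543.9, 238.9,  12.1]))]
catch_nose []
start_top [(array([442., 194.]), 0.73, array([511.1, 378.8, 155.7]))]
speed_grip [(array([448., 243.]), 0.86, array([563.6, 380.3, 184.4])), (array([327., 190.]), 0.45, array([542.1, 240.4,  11.6]))]
flask_1 [(array([202., 150.]), 0.84, array([470.9,  48.7,  47.5])), (array([135., 125.]), 0.71, array([432.9, -53.8,  37.7]))]
now [489.  230.2 380.4] ydir 90.1 F [ 0.6  1.  -0.6] open 85.5 gf 0.0 t 4.5
(400, -20, 330, 90) t_mm [  89.5 -250.    50.4] twist 0.1 q6 [ 0.2  0.3  1.1  0.   1.7 -1.4]
```

View pics/w2.png

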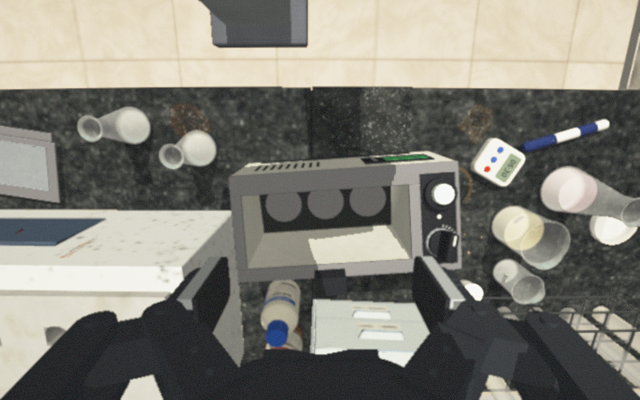

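Run:
```python
from h import *
import json
p=shot('wrist'); im=p['image']; W=cloud(p)
for m in [(283,205),(325,203),(367,200)]: print('mark',atz(p,m,12))
# marks by floor-level mask
hsv=cv2.cvtColor(im,cv2.COLOR_RGB2HSV)
print([im[y,x] for x,y in [(283,205),(304,203),(325,203),(255,190),(240,190),(445,215)]])
# rim plane pts: fit 12deg sloped plane
c=np.array([553,233.]); 
best=None
M=(abs(W[...,0]-550)<100)&(abs(W[...,1]-233)<135)&(W[...,2]>115)&(W[...,2]<165)
P=W[M]; 
A=np.c_[P[:,:2]-c,np.ones(len(P))]; w=np.ones(len(P),bool)
for _ in range(10):
    k=np.linalg.lstsq(A[w],P[w,2],rcond=None)[0]; r=P[:,2]-A@k; w=abs(r)<max(3,2*np.std(r[w])*.7)
print(k,w.sum(),len(P),'slope',np.degrees(np.arctan(np.hypot(k[0],k[1]))),'yaw',np.degrees(np.arctan2(k[1],k[0])))
Q=P[abs(P[:,2]-A@k)<4]
# extents in yawed frame by marks yaw
a,b=atz(p,(283,205),12),atz(p,(367,200),12); d=b-a; yaw=np.arctan2(-d[0],d[1]); print('mark yaw',np.degrees(yaw))
for yw in [yaw]:
    L=(Q[:,:2]-c)@np.array([[np.cos(yw),-np.sin(yw)],[np.sin(yw),np.cos(yw)]])
    print(np.percentile(L,[.5,2,50,98,99.5],axis=0))
    for lo in np.arange(-110,120,30):
        s=L[(abs(L[:,1]-lo)<15)]; print(lo,np.histogram(s[:,0],np.arange(-90,90,10))[0])
```

```text
mark [568.6 165.1  12. ]
mark [564.9 237.1  12. ]
mark [559.4 308.8  12. ]
[array([104, 102, 102], dtype=uint8), array([41, 40, 39], dtype=uint8), array([105, 101, 100], dtype=uint8), array([104, 105, 102], dtype=uint8), array([106, 107, 103], dtype=uint8), array([55, 56, 58], dtype=uint8)]
[  0.2   0.  137.7] 8276 10385 slope 12.041112043951411 yaw 4.393985965376492
mark yaw 3.6398696276162066
[[ -66.3 -120. ]
 [ -65.3 -118.5]
 [ -39.3   14.4]
 [  72.3  132.7]
 [  73.6  136. ]]
-110 [  0   0  82 154 151  97  87  88  89  88  87  85  84  83 108 140  62]
-80 [  0   0 105 178 181  10   0   0   0   0   0   0   0   0  67 163  77]
-50 [  0   0 107 180 177  14   0   0   0   0   0   0   0   0  69 168  66]
-20 [  0   0 112 181 185   4   0   0   0   0   0   0   0   0  82 123  38]
10 [  0   0 119 178 174   8   0   0   0   0   0   0   0   0  79  46   0]
40 [  0   0 119 188 175   3   0   0   0   0   0   0   0   0  85 172  55]
70 [  0   0 124 191 167   3   0   0   0   0   0   0   0   0  86 167  61]
100 [  0   0 129 184 172  11  12  14  11  15  10   7  12  10  92 167  54]
```

```bash
cat > fit.py <<'E'
from h import *
p=shot('wrist'); W=cloud(p); c=np.array([564.,235.])
v=W.reshape(-1,3)
v=v[(abs(v[:,0]-560)<100)&(abs(v[:,1]-235)<150)]
for yw in np.radians([3.,3.8,4.4]):
    L=(v[:,:2]-c)@np.array([[np.cos(yw),-np.sin(yw)],[np.sin(yw),np.cos(yw)]])
    res=v[:,2]-(140+L[:,0]*np.tan(np.radians(12)))
    if yw<.06: print('plane resid med',np.nanmedian(res[abs(res)<8]))
    on=abs(res)<4
    def edge(sel,ax,lo,hi,lowon):
        s=sel&(L[:,ax]>lo)&(L[:,ax]<hi); q=L[s&on,ax]
        return np.percentile(q,99 if lowon else 1)
    print('yaw',np.degrees(yw),'front edges by y',[round(edge(abs(L[:,1]-y)<12,0,-70,-30,True),1) for y in(-80,-40,0,40,80)],
     'outer',[round(edge(abs(L[:,1]-y)<12,0,-95,-60,False),1) for y in(-80,-40,0,40,80)],
     'rear',[round(edge(abs(L[:,1]-y)<12,0,30,70,False),1) for y in(-80,-50,50,80)],
     'yR',[round(edge(abs(L[:,0]-x)<8,1,-125,-95,True),1) for x in(-35,-10,10,35)],
     'yL',[round(edge(abs(L[:,0]-x)<8,1,95,125,False),1) for x in(-35,-10,10,35)])
E
python3 fit.py
python3 - <<'E'
from h import *
p=shot('wrist')
for t in ['flask_1']:
  for d in spot_point(t,p): print(d,atz(p,d['xy'],0))
s=shot('side'); 
for d in spot_point('flask_1',s): print(d,atz(s,d['xy'],0))
# flask rims: visible top circle centres in wrist w2 px
for px in [(174,156),(91,128)]: print(atz(p,px,105))
W=cloud(p)
for a in [(470,23),(434,-75)]:
    m=(np.hypot(W[...,0]-a[0],W[...,1]-a[1])<45)&(W[...,2]>90)
    q=W[m]; print(len(q),q.mean(0) if len(q) else None, q[:,2].max() if len(q) else None, (q.max(0)+q.min(0))/2 if len(q) else None)
E
```

```text
plane resid med 0.1825081295856137
yaw 3.0000000000000004 front edges by y [np.float64(-49.4), np.float64(-50.2), np.float64(-50.8), np.float64(-51.6), np.float64(-52.3)] outer [np.float64(-75.9), np.float64(-76.4), np.float64(-77.1), np.float64(-77.8), np.float64(-78.6)] rear [np.float64(46.7), np.float64(46.1), np.float64(44.2), np.float64(43.6)] yR [np.float64(-108.0), np.float64(-107.7), np.float64(-107.1), np.float64(-106.9)] yL [np.float64(111.8), np.float64(112.4), np.float64(112.8), np.float64(113.3)]
yaw 3.8 front edges by y [np.float64(-50.6), np.float64(-50.8), np.float64(-50.8), np.float64(-51.1), np.float64(-51.3)] outer [np.float64(-77.0), np.float64(-76.8), np.float64(-77.0), np.float64(-77.2), np.float64(-77.5)] rear [np.float64(45.5), np.float64(45.5), np.float64(44.9), np.float64(44.8)] yR [np.float64(-107.6), np.float64(-107.5), np.float64(-107.3), np.float64(-107.4)] yL [np.float64(112.3), np.float64(112.5), np.float64(112.6), np.float64(112.8)]
yaw 4.4 front edges by y [np.float64(-51.4), np.float64(-51.2), np.float64(-50.9), np.float64(-50.8), np.float64(-50.5)] outer [np.float64(-77.8), np.float64(-77.3), np.float64(-77.0), np.float64(-76.7), np.float64(-76.6)] rear [np.float64(44.8), np.float64(45.0), np.float64(45.3), np.float64(45.7)] yR [np.float64(-107.3), np.float64(-107.3), np.float64(-107.5), np.float64(-107.7)] yL [np.float64(112.7), np.float64(112.6), np.float64(112.5), np.float64(112.6)]
{'xy': [200.2, 149.5], 'confidence': 0.87} [475.5  27.8   0. ]
{'xy': [136.7, 124.1], 'confidence': 0.57} [433.7 -73.2   0. ]
{'xy': [333.3, 234.0], 'confidence': 0.78} [465.6  19.3   0. ]
{'xy': [347.0, 218.8], 'confidence': 0.53} [439.1 -83.    0. ]
[472.3  31.8 105. ]
[434.9 -74.8 105. ]
361 [472.6  25.5 100.9] 106.85515752034497 [472.5  28.1  98.5]
458 [434.8 -78.9 100.1] 106.4605658298407 [435.1 -76.3  98.2]
```

step_arm(
  increments=[
    {"tx":0.0165,"ty":-0.2015,"tz":0.1,"twist":0,"grip":1},
    {"tx":0.0165,"ty":-0.2015,"tz":0.1,"twist":0,"grip":1},
    {"tx":0.0165,"ty":-0.2015,"tz":0.1,"twist":0,"grip":1},
    {"tx":0.0165,"ty":-0.2015,"tz":0.1,"twist":0,"grip":1},
    {"tx":0.0165,"ty":-0.2015,"tz":0.2,"twist":0,"grip":1},
    {"tx":0.0165,"ty":-0.2015,"tz":0.2,"twist":0,"grip":1},
    {"tx":0.0165,"ty":-0.2015,"tz":0.25,"twist":0,"grip":1},
    {"tx":0.0165,"ty":-0.2015,"tz":0.309,"twist":0,"grip":1},
    {"tx":0.0165,"ty":-0.2015,"tz":0.309,"twist":0,"grip":1},
    {"tx":0.0165,"ty":-0.2015,"tz":0.309,"twist":0,"grip":1},
    {"tx":0.0165,"ty":-0.2015,"tz":0.309,"twist":0,"grip":0},
    {"tx":0.0165,"ty":-0.2015,"tz":0.309,"twist":0,"grip":0},
    {"tx":0.0165,"ty":-0.2015,"tz":0.309,"twist":0,"grip":0},
    {"tx":0.0165,"ty":-0.2015,"tz":0.309,"twist":0,"grip":0},
    {"tx":0.0165,"ty":-0.2015,"tz":0.309,"twist":0,"grip":0},
    {"tx":0.0165,"ty":-0.2015,"tz":0.309,"twist":0,"grip":0},
    {"tx":0.0165,"ty":-0.2015,"tz":0.309,"twist":0,"grip":0},
    {"tx":0.0165,"ty":-0.2015,"tz":0.309,"twist":0,"grip":0},
  ],
)

```text
t: 7.02
tcp_pos: [473.8, 28.3, 72.7]
ee_rot: [-0.002, 3.139, -0.001]
contact_force: [-2.5, 0.3, 10.0]
opening: 38.0
gripper_force: 59.5
```

step_arm(
  increments=[
    {"tx":0,"ty":0,"tz":-0.03,"twist":0,"grip":0},
    {"tx":0,"ty":0,"tz":-0.07,"twist":0,"grip":0},
    {"tx":0,"ty":0,"tz":-0.12,"twist":0,"grip":0},
    {"tx":0,"ty":0,"tz":-0.17,"twist":0,"grip":0},
    {"tx":0,"ty":0,"tz":-0.2,"twist":0,"grip":0},
    {"tx":0,"ty":0.03,"tz":-0.205,"twist":-2,"grip":0},
    {"tx":-0.02,"ty":0.08,"tz":-0.205,"twist":-4,"grip":0},
    {"tx":-0.04,"ty":0.13,"tz":-0.205,"twist":-4,"grip":0},
    {"tx":-0.06,"ty":0.18,"tz":-0.205,"twist":-4,"grip":0},
    {"tx":-0.075,"ty":0.225,"tz":-0.205,"twist":-4,"grip":0},
    {"tx":-0.081,"ty":0.253,"tz":-0.205,"twist":-4,"grip":0},
    {"tx":-0.081,"ty":0.253,"tz":-0.205,"twist":-4,"grip":0},
    {"tx":-0.081,"ty":0.253,"tz":-0.205,"twist":-4,"grip":0},
  ],
)

```text
t: 8.65
tcp_pos: [553.6, 280.8, 276.3]
ee_rot: [0.111, -3.139, 0.001]
contact_force: [-0.9, 0.3, -2.0]
opening: 37.7
gripper_force: 61.0
```

Run:
```python
from h import *
plan((553.7,281.9,86,94),(435,-76,72,90))
s=shot('side')
print([(d['xy'],d['confidence']) for d in spot_point('flask_1',s)], proj(s,[553.7,281.9,205]))
```

```text
now [553.6 280.8 276.3] ydir 94.0 F [-0.9  0.3 -2. ] open 37.7 gf 61.0 t 8.7
(553.7, 281.9, 86, 94) t_mm [ -0.3   1.1 190.3] twist 0.0 q6 [ 0.3  0.5  1.1 -0.   1.5 -1.4]
(435, -76, 72, 90) t_mm [ 143.4 -347.5  204.4] twist 4.0 q6 [ 0.3  0.5  1.1 -0.   1.5 -1.4]
[([347.8, 221.0], 0.84), ([282.3, 237.5], 0.62)] [[281.1 234.8]]
```

step_arm(
  increments=[
    {"tx":0,"ty":0.001,"tz":0.04,"twist":0,"grip":0},
    {"tx":0,"ty":0.001,"tz":0.09,"twist":0,"grip":0},
    {"tx":0,"ty":0.001,"tz":0.13,"twist":0,"grip":0},
    {"tx":0,"ty":0.001,"tz":0.16,"twist":0,"grip":0},
    {"tx":0,"ty":0.001,"tz":0.18,"twist":0,"grip":0},
    {"tx":0,"ty":0.001,"tz":0.187,"twist":0,"grip":0},
    {"tx":0,"ty":0.001,"tz":0.19,"twist":0,"grip":0},
    {"tx":0,"ty":0.001,"tz":0.19,"twist":0,"grip":0},
  ],
)

```text
t: 9.75
tcp_pos: [554.0, 282.4, 87.1]
ee_rot: [-0.111, 3.138, 0.0]
contact_force: [0.3, 0.2, -1.2]
opening: 37.6
gripper_force: 61.0
```

step_arm(
  increments=[
    {"tx":0,"ty":0,"tz":0.003,"twist":0,"grip":0},
    {"tx":0,"ty":0,"tz":0.003,"twist":0,"grip":0},
    {"tx":0,"ty":0,"tz":0.003,"twist":0,"grip":0.6},
    {"tx":0,"ty":0,"tz":0.003,"twist":0,"grip":0.6},
    {"tx":0,"ty":0,"tz":0.003,"twist":0,"grip":0.6},
    {"tx":0,"ty":0,"tz":0.003,"twist":0,"grip":0.6},
    {"tx":0,"ty":0,"tz":-0.02,"twist":0,"grip":0.6},
    {"tx":0,"ty":0,"tz":-0.07,"twist":0,"grip":0.6},
    {"tx":0,"ty":0,"tz":-0.13,"twist":0,"grip":0.6},
    {"tx":0.01,"ty":0,"tz":-0.18,"twist":0,"grip":1},
    {"tx":0.05,"ty":-0.08,"tz":-0.18,"twist":4,"grip":1},
    {"tx":0.09,"ty":-0.18,"tz":-0.18,"twist":4,"grip":1},
    {"tx":0.12,"ty":-0.26,"tz":-0.15,"twist":4,"grip":1},
    {"tx":0.143,"ty":-0.348,"tz":-0.1,"twist":4,"grip":1},
    {"tx":0.143,"ty":-0.348,"tz":-0.08,"twist":4,"grip":1},
    {"tx":0.143,"ty":-0.348,"tz":-0.08,"twist":4,"grip":1},
    {"tx":0.143,"ty":-0.348,"tz":-0.08,"twist":4,"grip":1},
  ],
)

```text
t: 11.88
tcp_pos: [434.4, -76.9, 165.0]
ee_rot: [-0.003, -3.14, -0.001]
contact_force: [-0.3, -0.6, -0.1]
opening: 84.9
gripper_force: 0.0
```

Run:
```python
from h import *
plan((435,-76,72,90)); s=shot('side')
print([(d['xy'],d['confidence']) for d in spot_point('flask_1',s)], proj(s,[553.7,281.9,12]))
p=shot('wrist'); W=cloud(p)
m=(np.hypot(W[...,0]-435,W[...,1]+76)<45)&(W[...,2]>90)&(W[...,2]<115); q=W[m]; print(len(q),(q.max(0)+q.min(0))/2)
for t in ['cover','handle','lip','rear_edge']:
  print(t,[(d['xy'],d['confidence'],deep(p,d['xy'])) for d in spot_point(t,p)][:2])
```

```text
now [434.4 -76.9 165. ] ydir 89.9 F [-0.3 -0.6 -0.1] open 84.9 gf 0.0 t 11.9
(435, -76, 72, 90) t_mm [-0.8  0.8 93. ] twist -0.1 q6 [-0.4  0.2  1.8 -0.   1.1 -2. ]
[([287.3, 275.7], 0.74), ([347.9, 219.3], 0.54)] [[285.6 276.5]]
1131 [434.9 -76.8  98.2]
cover [([84.1, 239.7], 0.66, array([ 486.7, -321.4,   14. ])), ([77.9, 288.9], 0.33, array([ 553.6, -354.5,   -0.6]))]
handle [([50.2, 242.4], 0.83, array([ 474. , -323.5,   50.5]))]
lip [([78.8, 184.0], 0.98, array([ 430.5, -323.8,    1.5])), ([591.6, 291.6], 0.52, array([494.4, 133.1, 100.8]))]
rear_edge [([76.5, 289.5], 0.74, array([ 554.3, -356.3,   -0.5]))]
```

step_arm(
  increments=[
    {"tx":-0.001,"ty":0.001,"tz":0.05,"twist":0,"grip":1},
    {"tx":-0.001,"ty":0.001,"tz":0.093,"twist":0,"grip":1},
    {"tx":-0.001,"ty":0.001,"tz":0.093,"twist":0,"grip":1},
    {"tx":-0.001,"ty":0.001,"tz":0.093,"twist":0,"grip":0},
    {"tx":-0.001,"ty":0.001,"tz":0.093,"twist":0,"grip":0},
    {"tx":-0.001,"ty":0.001,"tz":0.093,"twist":0,"grip":0},
    {"tx":-0.001,"ty":0.001,"tz":0.093,"twist":0,"grip":0},
    {"tx":-0.001,"ty":0.001,"tz":0.093,"twist":0,"grip":0},
    {"tx":-0.001,"ty":0.001,"tz":0.093,"twist":0,"grip":0},
    {"tx":-0.001,"ty":0.001,"tz":0.06,"twist":0,"grip":0},
    {"tx":-0.001,"ty":0.001,"tz":0.02,"twist":0,"grip":0},
    {"tx":-0.001,"ty":0.001,"tz":-0.03,"twist":0,"grip":0},
    {"tx":-0.001,"ty":0.001,"tz":-0.08,"twist":0,"grip":0},
    {"tx":-0.001,"ty":0.001,"tz":-0.11,"twist":0,"grip":0},
    {"tx":-0.02,"ty":0.05,"tz":-0.11,"twist":0,"grip":0},
    {"tx":-0.03,"ty":0.1,"tz":-0.11,"twist":-2,"grip":0},
    {"tx":-0.04,"ty":0.15,"tz":-0.11,"twist":-4,"grip":0},
    {"tx":-0.04,"ty":0.2,"tz":-0.11,"twist":-4,"grip":0},
    {"tx":-0.05,"ty":0.23,"tz":-0.11,"twist":-4,"grip":0},
    {"tx":-0.05,"ty":0.23,"tz":-0.11,"twist":-4,"grip":0},
  ],
)

```text
t: 14.72
tcp_pos: [485.3, 156.9, 276.5]
ee_rot: [-0.116, 3.139, 0.0]
contact_force: [0.7, -0.6, -1.7]
opening: 36.9
gripper_force: 60.9
```

Run:
```python
from h import *
plan((560.1,192.1,84,94))
```

```text
now [485.3 156.9 276.5] ydir 94.2 F [ 0.7 -0.6 -1.7] open 36.9 gf 60.9 t 14.7
(560.1, 192.1, 84, 94) t_mm [-77.2  29.6 192.5] twist 0.2 q6 [ 0.1  0.2  1.5  0.   1.4 -1.6]
```

step_arm(
  increments=[
    {"tx":-0.04,"ty":0.015,"tz":0,"twist":0,"grip":0},
    {"tx":-0.077,"ty":0.03,"tz":0,"twist":0,"grip":0},
    {"tx":-0.077,"ty":0.03,"tz":0,"twist":0,"grip":0},
    {"tx":-0.077,"ty":0.03,"tz":0.05,"twist":0,"grip":0},
    {"tx":-0.077,"ty":0.03,"tz":0.1,"twist":0,"grip":0},
    {"tx":-0.077,"ty":0.03,"tz":0.14,"twist":0,"grip":0},
    {"tx":-0.077,"ty":0.03,"tz":0.17,"twist":0,"grip":0},
    {"tx":-0.077,"ty":0.03,"tz":0.183,"twist":0,"grip":0},
    {"tx":-0.077,"ty":0.03,"tz":0.188,"twist":0,"grip":0},
    {"tx":-0.077,"ty":0.03,"tz":0.192,"twist":0,"grip":0},
    {"tx":-0.077,"ty":0.03,"tz":0.193,"twist":0,"grip":0},
  ],
)

```text
t: 16.1
tcp_pos: [562.1, 190.5, 87.0]
ee_rot: [-0.111, 3.133, -0.0]
contact_force: [-3.4, -3.0, 19.1]
opening: 36.9
gripper_force: 64.1
```

step_arm(
  increments=[
    {"tx":0,"ty":0,"tz":-0.002,"twist":0,"grip":0.6},
    {"tx":0,"ty":0,"tz":-0.002,"twist":0,"grip":0.6},
    {"tx":0,"ty":0,"tz":-0.002,"twist":0,"grip":0.6},
    {"tx":0,"ty":0,"tz":-0.002,"twist":0,"grip":0.6},
    {"tx":0,"ty":0,"tz":-0.03,"twist":0,"grip":0.6},
    {"tx":0,"ty":0,"tz":-0.09,"twist":0,"grip":0.6},
    {"tx":0,"ty":0,"tz":-0.15,"twist":0,"grip":0.6},
    {"tx":0.06,"ty":0,"tz":-0.18,"twist":0,"grip":1},
    {"tx":0.11,"ty":-0.03,"tz":-0.18,"twist":0,"grip":1},
    {"tx":0.13,"ty":-0.09,"tz":-0.18,"twist":0,"grip":1},
  ],
)

```text
t: 17.35
tcp_pos: [434.9, 92.6, 263.9]
ee_rot: [-0.117, 3.138, 0.0]
contact_force: [0.2, -0.6, 0.3]
opening: 85.4
gripper_force: 0.0
```

Run:
```python
from h import *
plan((430,-300,270,90)); p=shot('wrist','w3')
s=shot('side')
print([(d['xy'],d['confidence']) for d in spot_point('flask_1',s)], proj(s,[560,192,12]),proj(s,[553.7,281.9,12]))
```

```text
now [434.9  92.6 263.9] ydir 94.3 F [ 0.2 -0.6  0.3] open 85.4 gf 0.0 t 17.4
(430, -300, 270, 90) t_mm [  34.2 -391.2   -6.1] twist 4.3 q6 [-0.1  0.1  1.7  0.   1.4 -1.7]
[([285.2, 278.2], 0.56), ([290.6, 255.1], 0.48)] [[293.7 257.6]] [[285.6 276.5]]
```

View pics/w3.png

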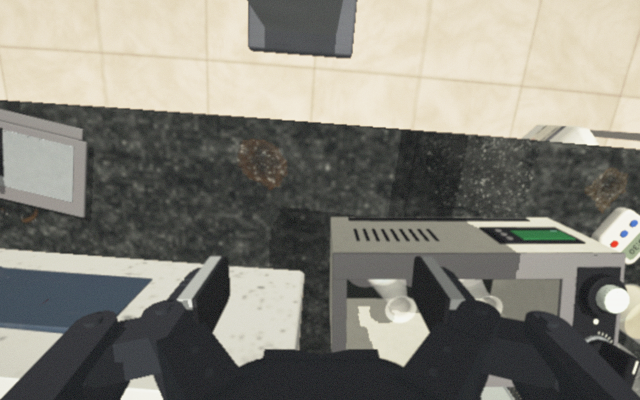

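step_arm(
  increments=[
    {"tx":0.034,"ty":-0.391,"tz":-0.006,"twist":4,"grip":1},
    {"tx":0.034,"ty":-0.391,"tz":-0.006,"twist":4,"grip":1},
    {"tx":0.034,"ty":-0.391,"tz":-0.006,"twist":4,"grip":1},
    {"tx":0.034,"ty":-0.391,"tz":-0.006,"twist":4,"grip":1},
    {"tx":0.034,"ty":-0.391,"tz":-0.006,"twist":4,"grip":1},
    {"tx":0.034,"ty":-0.391,"tz":-0.006,"twist":4,"grip":1},
    {"tx":0.034,"ty":-0.391,"tz":-0.006,"twist":4,"grip":1},
    {"tx":0.034,"ty":-0.391,"tz":-0.006,"twist":4,"grip":1},
    {"tx":0.034,"ty":-0.391,"tz":-0.006,"twist":4,"grip":1},
    {"tx":0.034,"ty":-0.391,"tz":-0.006,"twist":4,"grip":1},
  ],
)

```text
t: 18.75
tcp_pos: [431.3, -298.7, 269.6]
ee_rot: [-0.005, 3.141, -0.0]
contact_force: [0.1, -0.4, -0.2]
opening: 85.7
gripper_force: 0.0
```

Run:
```python
from h import *
p=shot('wrist','w4'); W=cloud(p)
for t in ['cover','handle','lip','rear_edge']:
  print(t,[(d['xy'],d['confidence'],deep(p,d['xy'])) for d in spot_point(t,p)][:2])
m=(abs(W[...,0]-475)<60)&(abs(W[...,1]+325)<60)
q=W[m&(W[...,2]>45)&(W[...,2]<60)][:,:2].astype(np.float32); print('handle',len(q),cv2.minAreaRect(q))
m=(abs(W[...,0]-485)<110)&(abs(W[...,1]+325)<170)
q=W[m&(abs(W[...,2]-13)<4)][:,:2].astype(np.float32); print('plate',len(q),cv2.minAreaRect(q), np.median(W[m&(abs(W[...,2]-13)<5)][:,2]))
plan((474,-323,22,90))
```

```text
cover []
handle [([295.1, 180.1], 0.64, array([ 435.2, -329.5,   52.4]))]
lip [([305.9, 135.6], 0.86, array([ 387.3, -318.6,    1.6]))]
rear_edge [([290.7, 223.2], 0.74, array([ 508.5, -341.4,   -0.7]))]
handle 480 ((439.4370422363281, -330.3128967285156), (14.070901870727539, 51.19818878173828), 80.1080322265625)
plate 13103 ((478.5687561035156, -314.1274108886719), (282.9798583984375, 196.26904296875), 89.63491821289062) 13.482520256139493
now [ 430.9 -299.7  269.4] ydir 90.1 F [ 0.3 -0.2  0.2] open 85.1 gf 0.0 t 19.0
(474, -323, 22, 90) t_mm [-43.  -23.3 247.4] twist 0.1 q6 [-0.8  0.3  1.4  0.   1.4 -2.4]
```

View pics/w4.png

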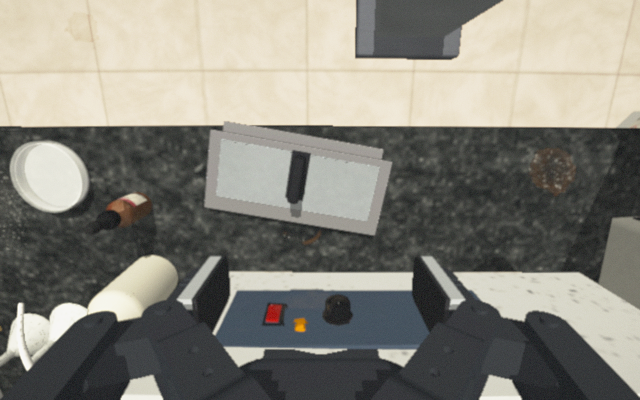

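step_arm(
  increments=[
    {"tx":-0.008,"ty":-0.03,"tz":0.06,"twist":10,"grip":1},
    {"tx":-0.008,"ty":-0.03,"tz":0.12,"twist":10,"grip":1},
    {"tx":-0.008,"ty":-0.03,"tz":0.18,"twist":10,"grip":1},
    {"tx":-0.008,"ty":-0.03,"tz":0.22,"twist":10,"grip":1},
    {"tx":-0.008,"ty":-0.03,"tz":0.247,"twist":10,"grip":1},
    {"tx":-0.008,"ty":-0.03,"tz":0.247,"twist":10,"grip":1},
    {"tx":-0.008,"ty":-0.03,"tz":0.247,"twist":10,"grip":0},
    {"tx":-0.008,"ty":-0.03,"tz":0.247,"twist":10,"grip":0},
    {"tx":-0.008,"ty":-0.03,"tz":0.247,"twist":10,"grip":0},
    {"tx":-0.008,"ty":-0.03,"tz":0.247,"twist":10,"grip":0},
    {"tx":-0.008,"ty":-0.03,"tz":0.247,"twist":10,"grip":0},
    {"tx":-0.008,"ty":-0.03,"tz":0.247,"twist":10,"grip":0},
    {"tx":-0.008,"ty":-0.03,"tz":0.247,"twist":10,"grip":0},
    {"tx":-0.008,"ty":-0.03,"tz":0.247,"twist":10,"grip":0},
  ],
)

```text
t: 20.75
tcp_pos: [439.1, -330.3, 22.9]
ee_rot: [0.272, 3.129, -0.001]
contact_force: [-1.6, 2.4, 5.8]
opening: 13.1
gripper_force: 59.6
```

```bash
cat >> h.py <<'E'
O=np.array([561.9,237.4]); YAW=np.radians(4.1)
def inc(x,y,z):
    c,s=np.cos(YAW),np.sin(YAW); return np.array([O[0]+c*x-s*y,O[1]+s*x+c*y,z])
def rim(x,y,z):
    c,s=np.cos(np.radians(12)),np.sin(np.radians(12)); return inc(c*x-s*z,y,140.3+s*x+c*z)
def rim_inv(P):
    P=np.asarray(P,float); c,s=np.cos(YAW),np.sin(YAW); d=P[...,:2]-O
    x=c*d[...,0]+s*d[...,1]; y=-s*d[...,0]+c*d[...,1]; z=P[...,2]-140.3
    c,s=np.cos(np.radians(12)),np.sin(np.radians(12)); return np.stack([c*x+s*z,y,-s*x+c*z],-1)
E
python3 - <<'E'
from h import *
plan((439,-329.5,222,80));
E
```

```text
now [ 439.1 -330.3   22.9] ydir 80.1 F [-1.6  2.4  5.8] open 13.1 gf 59.6 t 20.8
(439, -329.5, 222, 80) t_mm [   0.1    0.6 -199.1] twist 0.1 q6 [-0.9  0.6  1.6  0.   0.9 -2.3]
```

step_arm(
  increments=[
    {"tx":0,"ty":0,"tz":-0.02,"twist":0,"grip":0},
    {"tx":0,"ty":0,"tz":-0.06,"twist":0,"grip":0},
    {"tx":0,"ty":0,"tz":-0.11,"twist":0,"grip":0},
    {"tx":0,"ty":0,"tz":-0.16,"twist":0,"grip":0},
    {"tx":0,"ty":0,"tz":-0.2,"twist":0,"grip":0},
    {"tx":0.004,"ty":0.02,"tz":-0.207,"twist":0,"grip":0},
    {"tx":0.012,"ty":0.06,"tz":-0.207,"twist":-2,"grip":0},
    {"tx":0.021,"ty":0.11,"tz":-0.207,"twist":-4,"grip":0},
    {"tx":0.031,"ty":0.16,"tz":-0.207,"twist":-6,"grip":0},
    {"tx":0.041,"ty":0.21,"tz":-0.207,"twist":-8,"grip":0},
    {"tx":0.051,"ty":0.26,"tz":-0.207,"twist":-10,"grip":0},
    {"tx":0.061,"ty":0.31,"tz":-0.207,"twist":-12,"grip":0},
    {"tx":0.07,"ty":0.36,"tz":-0.207,"twist":-14,"grip":0},
    {"tx":0.08,"ty":0.41,"tz":-0.207,"twist":-14,"grip":0},
    {"tx":0.09,"ty":0.46,"tz":-0.207,"twist":-14,"grip":0},
    {"tx":0.1,"ty":0.51,"tz":-0.207,"twist":-14,"grip":0},
    {"tx":0.105,"ty":0.54,"tz":-0.207,"twist":-14,"grip":0},
    {"tx":0.107,"ty":0.548,"tz":-0.207,"twist":-14,"grip":0},
    {"tx":0.107,"ty":0.548,"tz":-0.207,"twist":-14,"grip":0},
    {"tx":0.107,"ty":0.548,"tz":-0.207,"twist":-14,"grip":0},
  ],
)

```text
t: 23.25
tcp_pos: [427.8, 227.3, 228.9]
ee_rot: [0.11, -3.139, 0.001]
contact_force: [0.3, -0.3, -2.5]
opening: 13.1
gripper_force: 59.0
```

```bash
cat > cov.py <<'E'
from h import *
import sys
o=observe(); T=R.from_rotvec(o['ee_rot']); Y=T.as_matrix()[:,1]; X=np.array([Y[1],-Y[0],0]) # cover x heading
g=o['tcp_pos']+18.7*np.array([0,0,1])
s=shot(sys.argv[1] if len(sys.argv)>1 else 'side'); W=cloud(s); d=W-g
L=np.stack([d@X,d@Y,d[...,2]],-1)
# plate: fit plane on points in a window around the cover
m=(abs(L[...,0])<95)&(abs(L[...,1])<125)&(abs(L[...,1])>25)&(L[...,2]>-110)&(L[...,2]<45)&(rim_inv(W)[...,2]>8)
q=L[m]
if len(q)>50:
    best=0
    rng=np.random.default_rng(0)
    for _ in range(400):
        a=q[rng.choice(len(q),3,False)]
        n=np.cross(a[1]-a[0],a[2]-a[0]); l=np.linalg.norm(n)
        if l<300: continue
        n/=l; n*=np.sign(n[2]); 
        if n[2]<.6 or abs(n[1])>.2: continue
        k=abs((q-a[0])@n)<2.5
        if k.sum()>best: best=k.sum();bk=k
    r=q[bk]; c=r.mean(0); n=np.linalg.svd(r-c)[2][2]; n*=np.sign(n[2])
    print('plate n',len(q),best,'pitch(rear up) %.1f roll %.1f'%(np.degrees(np.arctan2(-n[0],n[2])),np.degrees(np.arctan2(n[1],n[2]))),'dist to grip %.1f'%(-(c@n)),'ext',r.min(0),r.max(0))
print('tcp',o['tcp_pos'],'F',o['contact_force'],'open',o['opening'])
for t in ['lip','rear_edge','handle']:
  for d in spot_point(t,s)[:1]:
    P=deep(s,d['xy']); print(t,d['xy'],round(d['confidence'],2),P, rim_inv(P) if P is not None else '')
E
python3 cov.py side
python3 - <<'E'
from h import *
g=inc(-133,0,200); plan((g[0],g[1],220,94.1)); shot('side','s1'); 
im=cv2.imread('pics/s1.png')[140:340,220:420]; cv2.imwrite('pics/s1.png',cv2.resize(im,None,fx=3,fy=3,interpolation=2))
E
```

```text
plate n 1331 962 pitch(rear up) 0.1 roll -0.0 dist to grip 28.9 ext [ -43.1 -118.8  -31.7] [ 61.1 119.9 -26.1]
tcp [427.8 227.3 228.9] F [ 0.3 -0.3 -2.5] open 13.122321373135833
lip [346.6, 233.1] 0.87 [418.   -0.5   0.6] [-186.1 -227.  -103.3]
rear_edge [305.6, 223.2] 0.67 [535.8 122.8 123.6] [ -36.9 -112.4   -9.2]
handle [326.8, 220.6] 0.93 [412.1 263.5 284.8] [-114.3   36.7  172. ]
now [428.1 227.6 229.3] ydir 94.0 F [ 0.5  0.2 -2.9] open 13.4 gf 59.0 t 23.4
(np.float64(429.24037587018444), np.float64(227.89083990375278), 220, 94.1) t_mm [-1.2  0.2  9.3] twist -0.1 q6 [ 0.2  0.2  1.6 -0.   1.3 -1.4]
```

View pics/s1.png

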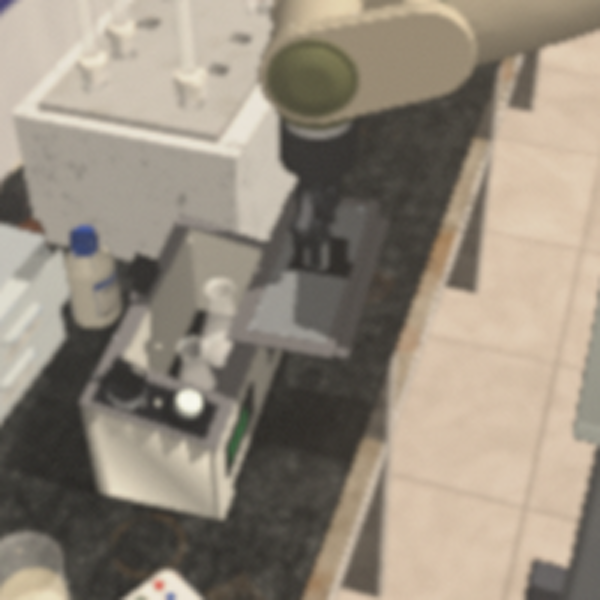

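step_arm(
  increments=[
    {"tx":-0.006,"ty":0,"tz":0.04,"twist":0,"grip":0},
    {"tx":-0.006,"ty":0,"tz":0.07,"twist":0,"grip":0},
    {"tx":-0.006,"ty":0,"tz":0.085,"twist":0,"grip":0},
    {"tx":-0.006,"ty":0,"tz":0.09,"twist":0,"grip":0},
    {"tx":-0.006,"ty":0,"tz":0.093,"twist":0,"grip":0},
    {"tx":-0.006,"ty":0,"tz":0.096,"twist":0,"grip":0},
    {"tx":-0.006,"ty":0,"tz":0.099,"twist":0,"grip":0},
    {"tx":-0.006,"ty":0,"tz":0.102,"twist":0,"grip":0},
    {"tx":-0.006,"ty":0,"tz":0.102,"twist":0,"grip":0},
  ],
)

```text
t: 24.62
tcp_pos: [433.1, 228.8, 129.2]
ee_rot: [0.112, -3.139, -0.0]
contact_force: [-14.2, -2.4, 11.7]
opening: 13.3
gripper_force: 63.9
```

```bash
python3 cov.py side
```

```text
plate n 300 281 pitch(rear up) 11.3 roll 0.0 dist to grip 25.2 ext [ -39.4 -115.6  -34.6] [ 46.4 121.5 -15.4]
tcp [433.1 228.8 129.2] F [-14.2  -2.4  11.7] open 13.257002963611269
lip [340.3, 257.5] 0.57 [404.6 132.7   3.3] [-189.3  -93.2  -99.9]
rear_edge [306.1, 245.3] 0.98 [494.6 229.1 128.2] [-68.8  -3.5   2.3]
handle [325.5, 246.0] 0.61 [417.8 260.2 177.7] [-131.2   33.    66.1]
```

step_arm(
  increments=[
    {"tx":0.002,"ty":0,"tz":0.003,"twist":0,"grip":0},
    {"tx":0.003,"ty":0,"tz":0.006,"twist":0,"grip":0},
    {"tx":0.003,"ty":0,"tz":0.009,"twist":0,"grip":0},
    {"tx":0.003,"ty":0,"tz":0.012,"twist":0,"grip":0},
    {"tx":0.003,"ty":0,"tz":0.012,"twist":0,"grip":0},
  ],
)

```text
t: 25.45
tcp_pos: [430.6, 228.6, 117.4]
ee_rot: [-0.112, 3.139, 0.0]
contact_force: [-12.9, -2.1, 12.3]
opening: 13.3
gripper_force: 68.2
```

```bash
python3 cov.py side; python3 cov.py scene
```

```text
tcp [430.6 228.6 117.4] F [-12.9  -2.1  12.3] open 13.34695986943899
lip [338.3, 262.4] 0.79 [405.5 154.9   0.2] [-187.5  -71.1 -103.4]
rear_edge [338.2, 262.2] 0.72 [405.9 154.6   0.8] [-187.   -71.5 -102.9]
handle [326.3, 247.2] 0.81 [413.8 264.9 178.3] [-134.7   38.    67.5]
tcp [430.6 228.7 117.4] F [-12.8  -1.3  11.7] open 13.426332200708774
lip [261.8, 200.0] 0.9 [441.  323.9   0.5] [-141.    94.9 -113. ]
rear_edge [281.2, 179.0] 0.92 [496.2 235.1 127.9] [-66.8   2.4   1.5]
handle [264.2, 180.7] 0.78 [440.3 285.7 119.6] [-119.5   56.8    4.3]
```

```bash
sed -i 's/&(rim_inv(W)\[...,2\]>8)/\&((rim_inv(W)[...,2]>6)|(rim_inv(W)[...,0]<-80))/' cov.py; python3 cov.py side|head -1; python3 cov.py scene|head -1
python3 - <<'E'
from h import *
a=shot('side')['image'][170:290,250:400];b=shot('scene')['image'][120:240,210:340]
a=cv2.resize(a,(500,400),interpolation=2);b=cv2.resize(b,(300*130//120,300),interpolation=2)
c=np.zeros((400,800,3),np.uint8);c[:,:500]=a;c[:277,500:]=cv2.resize(b,(300,277));cv2.imwrite('pics/m2.png',c[:,:,::-1])
E
```

```text
plate n 1174 751 pitch(rear up) 20.0 roll -0.0 dist to grip 26.1 ext [ -32.6 -118.7  -41.7] [ 64.7 121.2  -3.1]
plate n 814 249 pitch(rear up) 21.8 roll -0.3 dist to grip 26.8 ext [ -44.8 -122.   -49.5] [ 66.4 120.5  -2.9]
```

View pics/m2.png

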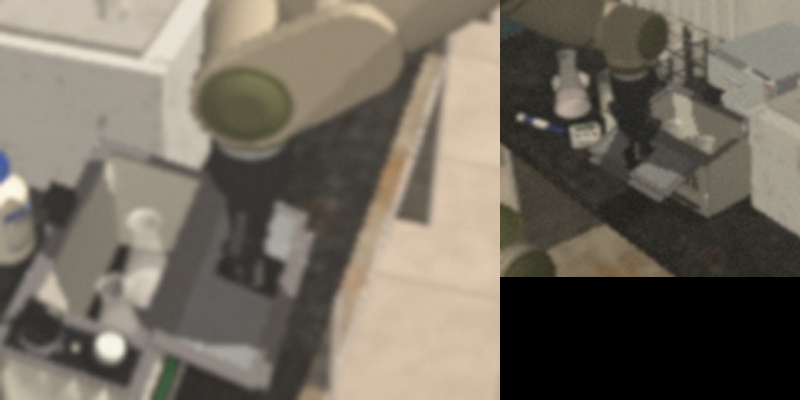

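step_arm(
  increments=[
    {"tx":0,"ty":0,"tz":0.003,"twist":0,"grip":0},
    {"tx":0.001,"ty":0,"tz":0.006,"twist":0,"grip":0},
    {"tx":0.001,"ty":0,"tz":0.009,"twist":0,"grip":0},
    {"tx":0.001,"ty":0,"tz":0.012,"twist":0,"grip":0},
    {"tx":0.001,"ty":0,"tz":0.014,"twist":0,"grip":0},
    {"tx":0.001,"ty":0,"tz":0.014,"twist":0,"grip":0},
  ],
)

```text
t: 27.1
tcp_pos: [429.3, 228.6, 103.1]
ee_rot: [0.112, -3.139, -0.0]
contact_force: [-13.6, -2.0, 10.3]
opening: 13.1
gripper_force: 73.2
```

```bash
python3 cov.py side|head -2; python3 cov.py scene|head -1
```

```text
plate n 1108 728 pitch(rear up) 32.5 roll 0.1 dist to grip 24.4 ext [ -24.5 -117.8  -46.2] [ 63.6 120.5  12.7]
tcp [429.3 228.6 103.1] F [-13.6  -2.   10.3] open 13.06849866529207
plate n 841 250 pitch(rear up) 36.3 roll -1.3 dist to grip 23.1 ext [ -31.1 -119.5  -55.3] [ 61.  118.2  11.8]
```

step_arm(
  increments=[
    {"tx":0.002,"ty":0,"tz":-0.02,"twist":0,"grip":0},
    {"tx":0.002,"ty":0,"tz":-0.06,"twist":0,"grip":0},
    {"tx":0.002,"ty":0,"tz":-0.1,"twist":0,"grip":0},
    {"tx":0.002,"ty":0,"tz":-0.13,"twist":0,"grip":0},
    {"tx":0.002,"ty":0,"tz":-0.13,"twist":0,"grip":0},
    {"tx":0.002,"ty":0,"tz":-0.13,"twist":0,"grip":0},
  ],
)

```text
t: 28.25
tcp_pos: [427.6, 228.1, 230.5]
ee_rot: [0.111, -3.139, 0.0]
contact_force: [0.5, 0.8, -2.7]
opening: 13.2
gripper_force: 71.2
```

```bash
python3 cov.py side; python3 cov.py scene|head -1
```

```text
plate n 1211 929 pitch(rear up) 31.1 roll 0.1 dist to grip 24.2 ext [ -24.9 -118.9  -45.3] [ 64.4 119.4  11.2]
tcp [427.6 228.1 230.5] F [ 0.5  0.8 -2.7] open 13.214173649176054
lip [335.6, 238.2] 0.62 [450.2  39.7   0.8] [-151.8 -189.2 -110.3]
rear_edge [303.7, 212.6] 0.66 [576.9  36.   92.5] [  -9.4 -202.   -46.9]
handle [328.1, 219.8] 0.66 [410.2 257.2 283.1] [-116.9   30.6  170.9]
plate n 728 305 pitch(rear up) 31.0 roll 0.1 dist to grip 24.5 ext [ -36.5 -118.1  -52.4] [ 62.6 122.4   8.8]
```

Run:
```python
from h import *
plan((*inc(-10.6,0,162.5),94.1),(*inc(-24.3,0,159.6),94.1),(*inc(-10.6,0,205),94.1))
```

```text
now [427.9 228.2 231. ] ydir 94.1 F [-0.3  0.5 -3.1] open 13.4 gf 71.2 t 28.6
(np.float64(551.327127700932), np.float64(236.64212709007353), np.float64(162.5), 94.1) t_mm [-123.7   -0.3   68.4] twist -0.0 q6 [ 0.2  0.2  1.6  0.   1.3 -1.4]
(np.float64(537.662188974778), np.float64(235.66261210271574), np.float64(159.6), 94.1) t_mm [-110.    -0.3   71.4] twist -0.0 q6 [ 0.2  0.2  1.6  0.   1.3 -1.4]
(np.float64(551.327127700932), np.float64(236.64212709007353), np.float64(205.0), 94.1) t_mm [-123.7   -0.3   25.9] twist -0.0 q6 [ 0.2  0.2  1.6  0.   1.3 -1.4]
```

step_arm(
  increments=[
    {"tx":-0.03,"ty":0,"tz":0,"twist":0,"grip":0},
    {"tx":-0.07,"ty":0,"tz":0,"twist":0,"grip":0},
    {"tx":-0.1,"ty":0,"tz":0,"twist":0,"grip":0},
    {"tx":-0.118,"ty":0,"tz":0.01,"twist":0,"grip":0},
    {"tx":-0.124,"ty":0,"tz":0.02,"twist":0,"grip":0},
    {"tx":-0.124,"ty":0,"tz":0.026,"twist":0,"grip":0},
    {"tx":-0.124,"ty":0,"tz":0.026,"twist":0,"grip":0},
  ],
)

```text
t: 29.52
tcp_pos: [551.0, 237.0, 205.0]
ee_rot: [0.112, -3.139, 0.0]
contact_force: [0.9, 0.2, -2.6]
opening: 13.3
gripper_force: 71.0
```

```bash
python3 cov.py side|head -2; python3 cov.py scene|head -1;python3 - <<'E'
from h import *
plan((*inc(-10.6,0,162.5),94.1))
E
```

```text
plate n 1213 868 pitch(rear up) 31.8 roll 0.2 dist to grip 24.4 ext [ -25.8 -119.5  -45.5] [ 64.4 120.   12.7]
tcp [551. 237. 205.] F [ 0.9  0.2 -2.6] open 13.298518523459688
plate n 728 281 pitch(rear up) 31.7 roll -0.5 dist to grip 23.5 ext [ -35.4 -119.3  -52.1] [ 62.7 119.9  10.1]
now [551.6 237.  205.5] ydir 94.1 F [ 1.1  0.2 -3.7] open 13.0 gf 71.0 t 29.9
(np.float64(551.327127700932), np.float64(236.64212709007353), np.float64(162.5), 94.1) t_mm [ 0.4 -0.4 43. ] twist -0.0 q6 [ 0.2  0.5  1.3 -0.   1.4 -1.4]
```

step_arm(
  increments=[
    {"tx":0,"ty":0,"tz":0.015,"twist":0,"grip":0},
    {"tx":0,"ty":0,"tz":0.028,"twist":0,"grip":0},
    {"tx":0,"ty":0,"tz":0.036,"twist":0,"grip":0},
    {"tx":0,"ty":0,"tz":0.04,"twist":0,"grip":0},
    {"tx":0,"ty":0,"tz":0.043,"twist":0,"grip":0},
    {"tx":0,"ty":0,"tz":0.043,"twist":0,"grip":0},
  ],
)

```text
t: 30.68
tcp_pos: [551.7, 237.0, 162.4]
ee_rot: [-0.112, 3.139, 0.0]
contact_force: [0.0, 0.1, -2.7]
opening: 13.0
gripper_force: 71.0
```

```bash
python3 cov.py side|head -2
```

```text
plate n 1139 796 pitch(rear up) 31.0 roll 0.1 dist to grip 24.6 ext [ -67.  -118.5  -71.9] [ 64.5 119.3  10.8]
tcp [551.7 237.  162.4] F [ 0.   0.1 -2.7] open 13.035147562396089
```

step_arm(
  increments=[
    {"tx":0.003,"ty":0,"tz":0.001,"twist":0,"grip":0},
    {"tx":0.006,"ty":0,"tz":0.0015,"twist":0,"grip":0},
    {"tx":0.009,"ty":0,"tz":0.002,"twist":0,"grip":0},
    {"tx":0.012,"ty":0,"tz":0.003,"twist":0,"grip":0},
    {"tx":0.014,"ty":0,"tz":0.003,"twist":0,"grip":0},
    {"tx":0.014,"ty":0,"tz":0.003,"twist":0,"grip":0},
  ],
)

```text
t: 31.62
tcp_pos: [537.6, 236.0, 159.3]
ee_rot: [0.112, -3.14, -0.0]
contact_force: [0.7, 0.5, -3.0]
opening: 13.1
gripper_force: 71.0
```

```bash
cat > look.py <<'E'
from h import *
import sys
a=shot('side')['image'][180:290,240:360];b=shot('scene')['image'][120:220,230:340]
c=np.hstack([cv2.resize(a,(440,400),interpolation=2),cv2.resize(b,(360,400),interpolation=2)])
cv2.imwrite(f'pics/{sys.argv[1]}.png',c[:,:,::-1])
E
python3 cov.py side|head -2; python3 look.py m3
```

```text
plate n 1145 771 pitch(rear up) 30.9 roll -0.1 dist to grip 24.4 ext [ -24.4 -119.6  -41.8] [ 64.6 119.4  10.9]
tcp [537.6 236.  159.3] F [ 0.7  0.5 -3. ] open 13.05471613473955
```

View pics/m3.png

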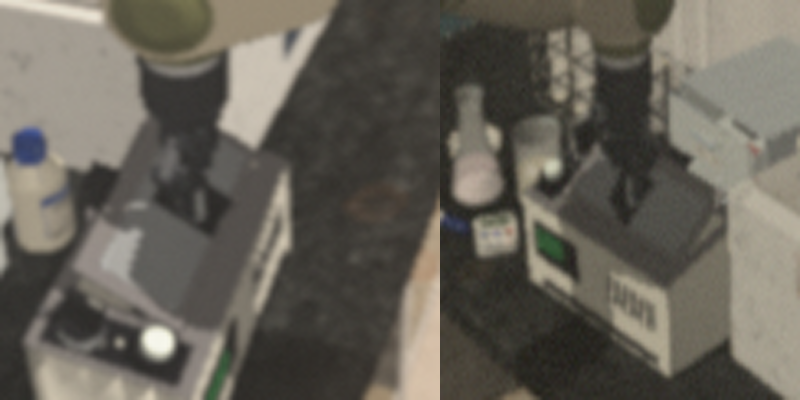

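step_arm(
  increments=[
    {"tx":0,"ty":0,"tz":0.002,"twist":0,"grip":0},
    {"tx":-0.001,"ty":0,"tz":0.004,"twist":0,"grip":0},
    {"tx":-0.003,"ty":0,"tz":0.0055,"twist":0,"grip":0},
    {"tx":-0.005,"ty":0,"tz":0.007,"twist":0,"grip":0},
    {"tx":-0.007,"ty":0,"tz":0.008,"twist":0,"grip":0},
    {"tx":-0.007,"ty":0,"tz":0.008,"twist":0,"grip":0},
  ],
)

```text
t: 32.67
tcp_pos: [545.7, 236.6, 154.0]
ee_rot: [-0.111, 3.136, 0.001]
contact_force: [-2.1, -2.2, 14.6]
opening: 13.0
gripper_force: 75.0
```

```bash
python3 cov.py side|head -2
```

```text
plate n 1106 690 pitch(rear up) 22.5 roll 0.1 dist to grip 23.2 ext [ -28.5 -117.7  -35.7] [ 63.2 119.8   3.2]
tcp [545.7 236.6 154. ] F [-2.1 -2.2 14.6] open 12.972267846711567
```

step_arm(
  increments=[
    {"tx":-0.001,"ty":0,"tz":0.002,"twist":0,"grip":0},
    {"tx":-0.003,"ty":0,"tz":0.004,"twist":0,"grip":0},
    {"tx":-0.005,"ty":0,"tz":0.006,"twist":0,"grip":0},
    {"tx":-0.005,"ty":0,"tz":0.007,"twist":0,"grip":0},
    {"tx":-0.005,"ty":0,"tz":0.007,"twist":0,"grip":0},
  ],
)

```text
t: 33.5
tcp_pos: [551.3, 237.0, 149.5]
ee_rot: [-0.111, 3.133, 0.001]
contact_force: [-6.7, -2.0, 29.7]
opening: 13.5
gripper_force: 78.9
```

```bash
python3 cov.py side|head -2
```

```text
plate n 884 569 pitch(rear up) 14.4 roll 0.1 dist to grip 21.4 ext [ -35.7 -117.8  -30.6] [ 63.2 119.1  -4.5]
tcp [551.3 237.  149.5] F [-6.7 -2.  29.7] open 13.506950341087974
```

step_arm(
  increments=[
    {"tx":0,"ty":0,"tz":-0.003,"twist":0,"grip":0.6},
    {"tx":0,"ty":0,"tz":-0.003,"twist":0,"grip":0.6},
    {"tx":0,"ty":0,"tz":-0.003,"twist":0,"grip":0.6},
    {"tx":0,"ty":0,"tz":-0.003,"twist":0,"grip":0.6},
    {"tx":0,"ty":0,"tz":-0.05,"twist":0,"grip":0.6},
    {"tx":0,"ty":0,"tz":-0.08,"twist":0,"grip":0.6},
    {"tx":-0.02,"ty":0,"tz":-0.08,"twist":0,"grip":0},
    {"tx":-0.047,"ty":0,"tz":-0.08,"twist":0,"grip":0},
    {"tx":-0.047,"ty":0,"tz":-0.08,"twist":0,"grip":0},
    {"tx":-0.047,"ty":0,"tz":-0.08,"twist":0,"grip":0},
    {"tx":-0.047,"ty":0,"tz":-0.08,"twist":0,"grip":0},
  ],
)

```text
t: 35.08
tcp_pos: [596.0, 240.3, 224.5]
ee_rot: [0.112, -3.14, -0.0]
contact_force: [0.9, 0.1, 0.3]
opening: 0.1
gripper_force: 0.0
```

```bash
cat > cat.py <<'E'
from h import *
# plate plane in rim frame from side+scene
for n in ('side','scene'):
    s=shot(n); L=rim_inv(cloud(s))
    m=(abs(L[...,0]-5)<55)&(abs(L[...,1])<122)&(abs(L[...,1])>20)&(L[...,2]>1.5)&(L[...,2]<45)
    q=L[m]; A=np.c_[q[:,:2],np.ones(len(q))]; w=np.ones(len(q),bool)
    for _ in range(15): k=np.linalg.lstsq(A[w],q[w,2],rcond=None)[0]; r=q[:,2]-A@k; w=abs(r)<max(2,1.5*np.std(r[w]))
    Q=q[w]; print(n,len(q),w.sum(),'tilt %.1f roll %.1f z0 %.1f'%(np.degrees(k[0]),np.degrees(k[1]),k[2]),'x',np.percentile(Q[:,0],[1,99]),'y',np.percentile(Q[:,1],[1,99]))
    for d in spot_point('catch_nose',s)[:1]+spot_point('rear_edge',s)[:1]: P=deep(s,d['xy']); print(d,rim_inv(P))
E
python3 cat.py
python3 - <<'E'
from h import *
plan((*rim(38,0,20),94.1))
E
```

```text
side 1312 925 tilt 3.5 roll -0.2 z0 6.8 x [-48.7  50.4] y [-114.8  117.2]
{'xy': [286.8, 238.2], 'confidence': 0.55} [-3.6  6.6 16.4]
{'xy': [269.8, 236.1], 'confidence': 0.78} [51.1 14.2  8.7]
scene 539 252 tilt 3.1 roll 0.5 z0 7.9 x [-48.5  48.5] y [-117.6  114. ]
{'xy': [263.2, 160.5], 'confidence': 0.72} [-37.4 155.6  21.5]
{'xy': [300.5, 163.3], 'confidence': 0.57} [53.3  2.8  8.3]
now [596.5 240.2 224.4] ydir 94.1 F [-0.5  0.3  0.8] open 0.2 gf 0.0 t 35.4
(np.float64(594.8268917371269), np.float64(239.76022894723226), np.float64(167.76359626575098), 94.1) t_mm [ 1.7 -0.3 56.7] twist -0.0 q6 [ 0.2  0.6  1.1 -0.   1.4 -1.4]
```

step_arm(
  increments=[
    {"tx":0.002,"ty":0,"tz":0.04,"twist":0,"grip":0},
    {"tx":0.002,"ty":0,"tz":0.06,"twist":0,"grip":0},
    {"tx":0.002,"ty":0,"tz":0.066,"twist":0,"grip":0},
    {"tx":0.002,"ty":0,"tz":0.069,"twist":0,"grip":0},
    {"tx":0.002,"ty":0,"tz":0.072,"twist":0,"grip":0},
    {"tx":0.002,"ty":0,"tz":0.075,"twist":0,"grip":0},
    {"tx":0.002,"ty":0,"tz":0.075,"twist":0,"grip":0},
  ],
)

```text
t: 36.25
tcp_pos: [595.3, 240.2, 152.4]
ee_rot: [-0.112, 3.136, 0.001]
contact_force: [-5.9, -2.0, 15.1]
opening: 0.0
gripper_force: 7.9
```

step_arm(
  increments=[
    {"tx":0,"ty":0,"tz":0.002,"twist":0,"grip":0},
    {"tx":0,"ty":0,"tz":0.004,"twist":0,"grip":0},
    {"tx":0,"ty":0,"tz":0.005,"twist":0,"grip":0},
    {"tx":0,"ty":0,"tz":0.005,"twist":0,"grip":0},
  ],
)

```text
t: 36.75
tcp_pos: [595.5, 240.3, 152.0]
ee_rot: [-0.112, 3.132, 0.001]
contact_force: [-17.8, -6.1, 41.2]
opening: -0.2
gripper_force: 22.3
```

```bash
python3 cat.py
```

```text
side 1061 858 tilt -0.5 roll -0.1 z0 3.7 x [-49.3  50.5] y [-115.6  116.7]
{'xy': [272.5, 233.7], 'confidence': 0.51} [46.7  1.1  9.4]
{'xy': [267.9, 235.1], 'confidence': 0.98} [56.9 17.7 14.2]
scene 433 243 tilt -1.2 roll -0.0 z0 4.2 x [-48.7  55.1] y [-120.5  118. ]
{'xy': [297.9, 163.8], 'confidence': 0.4} [32.  -7.3 23.9]
{'xy': [304.2, 165.5], 'confidence': 0.61} [ 53.4 -20.7   5.7]
```

step_arm(
  increments=[
    {"tx":0,"ty":0,"tz":-0.02,"twist":0,"grip":0},
    {"tx":0,"ty":0,"tz":-0.08,"twist":0,"grip":0},
    {"tx":0,"ty":0,"tz":-0.14,"twist":0,"grip":1},
    {"tx":0.03,"ty":0.05,"tz":-0.18,"twist":0,"grip":1},
    {"tx":0.05,"ty":0.1,"tz":-0.18,"twist":0,"grip":1},
    {"tx":0.05,"ty":0.1,"tz":-0.18,"twist":0,"grip":1},
    {"tx":0.05,"ty":0.1,"tz":-0.18,"twist":0,"grip":1},
  ],
)

```text
t: 37.92
tcp_pos: [537.7, 336.0, 324.3]
ee_rot: [-0.112, 3.139, -0.0]
contact_force: [0.5, -0.4, 0.2]
opening: 85.3
gripper_force: 0.0
```

```bash
python3 cat.py|grep tilt
python3 - <<'E'
from h import *
p=shot('wrist','w5'); print('proj knob, start, nose, edge',proj(p,[rim(28,147,31.5),rim(-36,147,23.5),rim(53.5,0,5),rim(57,0,4)]))
for t in ['speed_grip','start_top','catch_nose','rear_edge']:
  print(t,[(d['xy'],round(d['confidence'],2),rim_inv(deep(p,d['xy']))) for d in spot_point(t,p)][:1])
L=rim_inv(cloud(p)); m=(np.hypot(L[...,0]-28,L[...,1]-147)<30)&(L[...,2]>36)&(L[...,2]<50)
q=L[m][:,:2].astype(np.float32); print(len(q),cv2.minAreaRect(q))
k=(abs(L[...,1])<17)&(L[...,0]>20)&(L[...,0]<80)
for x in range(30,76,3): z=L[k&(abs(L[...,0]-x)<1.5)][:,2]; print(x,np.round(np.median(z),1) if len(z) else None,end='; ')
plan()
E
```

```text
side 1119 903 tilt -0.5 roll -0.1 z0 3.8 x [-48.7  51.6] y [-114.5  115.7]
scene 426 253 tilt -0.6 roll 0.1 z0 3.6 x [-47.6  59.7] y [-116.6  117.8]
proj knob, start, nose, edge [[369.  228.1]
 [368.5 163.8]
 [229.9 247.8]
 [230.2 250.7]]
speed_grip [([366.7, 229.2], 0.94, array([ 27.4, 143. ,  42.4]))]
start_top [([368.7, 162.5], 0.72, array([-37.3, 147.3,  23.3]))]
catch_nose [([229.7, 249.1], 0.56, array([54.1,  1. ,  9. ]))]
rear_edge [([228.3, 248.9], 0.56, array([54. , -0.7,  8.5]))]
470 ((27.74771499633789, 147.0979766845703), (12.348902702331543, 35.98643493652344), 77.02827453613281)
30 4.5; 33 4.6; 36 3.7; 39 3.3; 42 3.5; 45 3.6; 48 3.4; 51 3.4; 54 7.6; 57 16.0; 60 21.8; 63 22.5; 66 22.2; 69 22.6; 72 22.4; 75 22.6; now [537.7 336.1 324.3] ydir 94.1 F [-0.5 -0.2 -0.3] open 85.6 gf 0.0 t 38.5
```

View pics/w5.png

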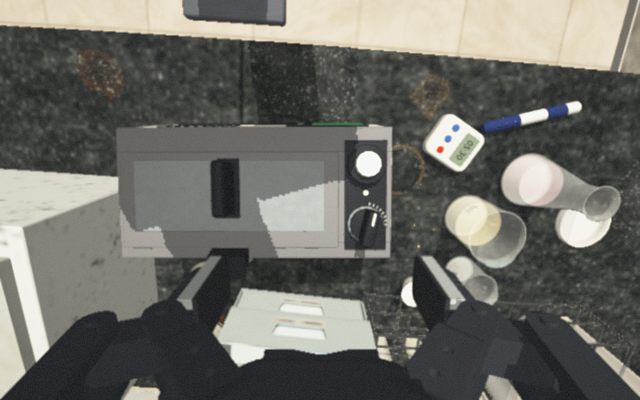

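Run:
```python
from h import *
a=rim(27.7,147.1,33); b=rim(27.7,147.1,13.5); print(a,b)
plan((a[0],a[1],b[2]+60,81),(a[0],a[1],b[2]+6,81))
```

```text
[571.6 385.6 178.3] [575.6 385.9 159.3]
now [537.7 336.1 324.3] ydir 94.1 F [-0.5 -0.2 -0.3] open 85.6 gf 0.0 t 38.5
(np.float64(571.564546500493), np.float64(385.5701900549335), np.float64(219.26414644555834), 81) t_mm [-37.3  46.9 105. ] twist 13.1 q6 [ 0.4  0.5  0.9 -0.   1.7 -1.3]
(np.float64(571.564546500493), np.float64(385.5701900549335), np.float64(165.26414644555834), 81) t_mm [-37.3  46.9 159. ] twist 13.1 q6 [ 0.4  0.5  0.9 -0.   1.7 -1.3]
```

step_arm(
  increments=[
    {"tx":-0.02,"ty":0.03,"tz":0.05,"twist":8,"grip":0.6},
    {"tx":-0.037,"ty":0.047,"tz":0.1,"twist":13,"grip":0.6},
    {"tx":-0.037,"ty":0.047,"tz":0.12,"twist":13,"grip":0.6},
    {"tx":-0.037,"ty":0.047,"tz":0.14,"twist":13,"grip":0.6},
    {"tx":-0.037,"ty":0.047,"tz":0.155,"twist":13,"grip":0.6},
    {"tx":-0.037,"ty":0.047,"tz":0.159,"twist":13,"grip":0.6},
    {"tx":-0.037,"ty":0.047,"tz":0.159,"twist":13,"grip":0.6},
    {"tx":-0.037,"ty":0.047,"tz":0.159,"twist":13,"grip":0},
    {"tx":-0.037,"ty":0.047,"tz":0.159,"twist":13,"grip":0},
    {"tx":-0.037,"ty":0.047,"tz":0.159,"twist":13,"grip":0},
    {"tx":-0.037,"ty":0.047,"tz":0.159,"twist":13,"grip":0},
    {"tx":-0.037,"ty":0.047,"tz":0.159,"twist":13,"grip":0},
  ],
)

```text
t: 39.98
tcp_pos: [571.4, 386.6, 166.1]
ee_rot: [0.244, 3.13, 0.004]
contact_force: [1.5, 5.3, 3.3]
opening: 10.7
gripper_force: 59.8
```

step_arm(
  increments=[
    {"tx":0,"ty":0,"tz":0,"twist":6,"grip":0},
    {"tx":0,"ty":0,"tz":0,"twist":12,"grip":0},
    {"tx":0,"ty":0,"tz":0,"twist":18,"grip":0},
    {"tx":0,"ty":0,"tz":0,"twist":24,"grip":0},
    {"tx":0,"ty":0,"tz":0,"twist":30,"grip":0},
    {"tx":0,"ty":0,"tz":0,"twist":36,"grip":0},
    {"tx":0,"ty":0,"tz":0,"twist":42,"grip":0},
    {"tx":0,"ty":0,"tz":0,"twist":42,"grip":0},
  ],
)

```text
t: 40.98
tcp_pos: [572.1, 386.9, 166.6]
ee_rot: [1.351, 2.833, 0.008]
contact_force: [1.7, 6.4, 3.8]
opening: 11.0
gripper_force: 103.5
```

Run:
```python
from h import *
plan(); o=observe(); print(np.round(o['ft_torque'],3),np.round(o['joint_torque'],2))
```

```text
now [572.1 386.9 166.6] ydir 39.0 F [1.7 6.4 3.8] open 11.0 gf 103.5 t 41.0
[ 1.8 -1.3  0.1] [ -3.  -56.2 -22.6  -1.5   2.2   0.6]
```

step_arm(
  increments=[
    {"tx":0,"ty":0,"tz":0,"twist":0,"grip":0.25},
    {"tx":0,"ty":0,"tz":0,"twist":0,"grip":0.25},
    {"tx":0,"ty":0,"tz":0,"twist":0,"grip":0.25},
    {"tx":0,"ty":0,"tz":0,"twist":0,"grip":0},
    {"tx":0,"ty":0,"tz":0,"twist":0,"grip":0},
    {"tx":0,"ty":0,"tz":0,"twist":0,"grip":0},
    {"tx":0,"ty":0,"tz":0,"twist":5,"grip":0},
    {"tx":0,"ty":0,"tz":0,"twist":10,"grip":0},
    {"tx":0,"ty":0,"tz":0,"twist":15,"grip":0},
    {"tx":0,"ty":0,"tz":0,"twist":20,"grip":0},
    {"tx":0,"ty":0,"tz":0,"twist":20,"grip":0},
  ],
)

```text
t: 42.35
tcp_pos: [572.5, 387.0, 165.6]
ee_rot: [1.823, 2.557, 0.009]
contact_force: [5.9, 4.5, -3.6]
opening: 12.4
gripper_force: 69.4
```

Run:
```python
from h import *
plan(); o=observe(); print(np.round(o['ft_torque'],3),np.round(o['joint_torque'],2))
```

```text
now [572.5 387.  165.6] ydir 19.0 F [ 5.9  4.5 -3.6] open 12.4 gf 69.4 t 42.4
[ 2.  -1.9  0.2] [ -0.8 -60.7 -24.   -1.2   3.2   0.6]
```

step_arm(
  increments=[
    {"tx":0,"ty":0,"tz":0,"twist":4,"grip":0},
    {"tx":0,"ty":0,"tz":0,"twist":8,"grip":0},
    {"tx":0,"ty":0,"tz":0,"twist":11,"grip":0},
    {"tx":0,"ty":0,"tz":0,"twist":11,"grip":0},
  ],
)

```text
t: 42.85
tcp_pos: [573.0, 385.4, 166.0]
ee_rot: [2.056, 2.37, 0.006]
contact_force: [6.5, -1.4, -0.6]
opening: 12.7
gripper_force: 81.8
```

Run:
```python
from h import *
plan(); o=observe(); print(np.round(o['ft_torque'],3),np.round(o['joint_torque'],2))
```

```text
now [573.  385.4 166. ] ydir 8.1 F [ 6.5 -1.4 -0.6] open 12.7 gf 81.8 t 42.9
[ 0.2 -2.1  1. ] [  2.  -58.9 -24.    1.2   2.4   1.3]
```

step_arm(
  increments=[
    {"tx":0,"ty":0,"tz":0,"twist":3,"grip":0},
    {"tx":0,"ty":0,"tz":0,"twist":6,"grip":0},
    {"tx":0,"ty":0,"tz":0,"twist":8,"grip":0},
    {"tx":0,"ty":0,"tz":0,"twist":8,"grip":0},
  ],
)

```text
t: 43.35
tcp_pos: [573.1, 386.0, 166.2]
ee_rot: [2.211, 2.226, 0.009]
contact_force: [6.6, -0.5, -0.8]
opening: 12.5
gripper_force: 134.5
```

Run:
```python
from h import *
plan(); o=observe(); print(np.round(o['ft_torque'],3),np.round(o['joint_torque'],2))
```

```text
now [573.1 386.  166.2] ydir 0.4 F [ 6.6 -0.5 -0.8] open 12.5 gf 134.5 t 43.4
[ 0.8 -2.4  3.2] [ -0.2 -58.6 -23.5   1.1   3.    3.3]
```

step_arm(
  increments=[
    {"tx":0,"ty":0,"tz":0,"twist":0,"grip":0.35},
    {"tx":0,"ty":0,"tz":0,"twist":0,"grip":0.35},
    {"tx":0,"ty":0,"tz":0,"twist":0,"grip":0.35},
    {"tx":0,"ty":0,"tz":-0.03,"twist":0,"grip":0.35},
    {"tx":0,"ty":0,"tz":-0.08,"twist":0,"grip":0.35},
    {"tx":0,"ty":0,"tz":-0.13,"twist":-8,"grip":0.2},
    {"tx":-0.03,"ty":-0.02,"tz":-0.158,"twist":-18,"grip":0.2},
    {"tx":-0.05,"ty":-0.036,"tz":-0.158,"twist":-28,"grip":0},
    {"tx":-0.05,"ty":-0.036,"tz":-0.158,"twist":-38,"grip":0},
    {"tx":-0.05,"ty":-0.036,"tz":-0.158,"twist":-48,"grip":0},
    {"tx":-0.05,"ty":-0.036,"tz":-0.158,"twist":-58,"grip":0},
    {"tx":-0.05,"ty":-0.036,"tz":-0.158,"twist":-68,"grip":0},
    {"tx":-0.05,"ty":-0.036,"tz":-0.158,"twist":-78,"grip":0},
    {"tx":-0.05,"ty":-0.036,"tz":-0.158,"twist":-88,"grip":0},
    {"tx":-0.05,"ty":-0.036,"tz":-0.158,"twist":-94,"grip":0},
    {"tx":-0.05,"ty":-0.036,"tz":-0.158,"twist":-94,"grip":0},
  ],
)

```text
t: 45.35
tcp_pos: [535.1, 335.6, 323.2]
ee_rot: [0.109, -3.139, 0.0]
contact_force: [0.6, 0.2, 0.6]
opening: 0.2
gripper_force: 0.0
```

Run:
```python
from h import *
p=shot('wrist','w6'); L=rim_inv(cloud(p)); m=(np.hypot(L[...,0]-28,L[...,1]-147)<30)&(L[...,2]>36)&(L[...,2]<50)
q=L[m][:,:2].astype(np.float32); print(len(q),cv2.minAreaRect(q))
print([(d['xy'],round(d['confidence'],2),rim_inv(deep(p,d['xy'])),deep(p,d['xy'])) for d in spot_point('start_top',p)][:1])
k=(abs(L[...,1])<17)
for x in range(42,76,3): z=L[k&(abs(L[...,0]-x)<1.5)][:,2]; print(x,np.round(np.median(z),1) if len(z) else None,end='; ')
a=rim(-36,147,23.5); print(a); plan((*(a+[0,0,20]),94),(*a,94))
im=p['image'][60:360,140:500]; cv2.imwrite('pics/w6.png',cv2.resize(im,(720,600),interpolation=2)[:,:,::-1])
```

```text
468 ((27.71438217163086, 147.00942993164062), (12.27584457397461, 35.85198211669922), 9.947785377502441)
[([366.1, 165.3], 0.89, array([-37.5, 145. ,  23.3]), array([510.1, 379. , 155.3]))]
42 3.2; 45 3.7; 48 3.3; 51 3.6; 54 7.6; 57 16.0; 60 22.4; 63 22.3; 66 22.4; 69 22.4; 72 22.8; 75 22.4; [511.4 381.2 155.8]
now [535.2 335.6 323.3] ydir 93.9 F [ 0.6  0.3 -1. ] open 0.2 gf 0.0 t 45.5
(np.float64(511.3932599777295), np.float64(381.1568020283762), np.float64(175.8016477478051), 94) t_mm [ 20.6  47.  147.5] twist -0.1 q6 [ 0.4  0.5  0.9 -0.   1.7 -1.3]
(np.float64(511.3932599777295), np.float64(381.1568020283762), np.float64(155.8016477478051), 94) t_mm [ 20.6  47.  167.5] twist -0.1 q6 [ 0.4  0.5  0.9 -0.   1.7 -1.3]
```

View pics/w6.png

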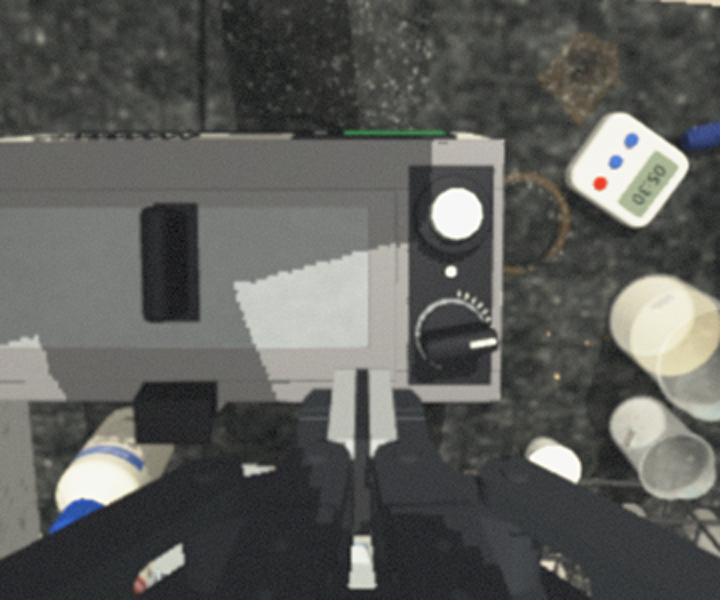

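step_arm(
  increments=[
    {"tx":0.015,"ty":0.03,"tz":0.05,"twist":0,"grip":0},
    {"tx":0.026,"ty":0.046,"tz":0.1,"twist":0,"grip":0},
    {"tx":0.026,"ty":0.046,"tz":0.14,"twist":0,"grip":0},
    {"tx":0.026,"ty":0.046,"tz":0.155,"twist":0,"grip":0},
    {"tx":0.026,"ty":0.046,"tz":0.16,"twist":0,"grip":0},
    {"tx":0.026,"ty":0.046,"tz":0.163,"twist":0,"grip":0},
    {"tx":0.026,"ty":0.046,"tz":0.166,"twist":0,"grip":0},
    {"tx":0.025,"ty":0.046,"tz":0.169,"twist":0,"grip":0},
    {"tx":0.025,"ty":0.046,"tz":0.171,"twist":0,"grip":0},
    {"tx":0.025,"ty":0.046,"tz":0.173,"twist":0,"grip":0},
  ],
)

```text
t: 46.7
tcp_pos: [507.8, 380.0, 151.0]
ee_rot: [-0.111, 3.137, 0.001]
contact_force: [2.3, -0.6, 5.3]
opening: 0.2
gripper_force: 2.1
```

step_arm(
  increments=[
    {"tx":0,"ty":0,"tz":0.001,"twist":0,"grip":0},
    {"tx":0,"ty":0,"tz":0.002,"twist":0,"grip":0},
    {"tx":0,"ty":0,"tz":0.003,"twist":0,"grip":0},
    {"tx":0,"ty":0,"tz":0.003,"twist":0,"grip":0},
  ],
)

```text
t: 47.2
tcp_pos: [507.8, 380.0, 149.7]
ee_rot: [-0.111, 3.136, 0.002]
contact_force: [-2.0, -2.3, 14.8]
opening: 0.1
gripper_force: 7.5
```

step_arm(
  increments=[
    {"tx":0,"ty":0,"tz":0.002,"twist":0,"grip":0},
    {"tx":0,"ty":0,"tz":0.003,"twist":0,"grip":0},
    {"tx":0,"ty":0,"tz":0.003,"twist":0,"grip":0},
  ],
)

```text
t: 47.58
tcp_pos: [508.0, 380.1, 149.2]
ee_rot: [-0.112, 3.134, 0.003]
contact_force: [-6.3, -5.4, 30.3]
opening: 0.3
gripper_force: 15.5
```

Run:
```python
from h import *
for n in ('side','scene'):
    s=shot(n)
    for d in spot_point('start_top',s)[:1]: print(n,d,rim_inv(deep(s,d['xy'])))
    L=rim_inv(cloud(s)); m=(np.hypot(L[...,0]+36,L[...,1]-147)<14)&(L[...,2]<40); print(np.percentile(L[m][:,2],[5,25,50,75,95]))
plan()
```

```text
side {'xy': [283.9, 276.7], 'confidence': 0.58} [-44.3 154.3  15.5]
[10.2 14.9 18.  31.1 37.6]
scene {'xy': [296.2, 198.2], 'confidence': 0.52} [ -87.4 -104.3  -42.2]
[-553.9 -546.3    9.7   22.4   38.2]
now [508.  380.1 149.2] ydir 94.1 F [-7.5 -4.8 30.2] open 0.1 gf 15.4 t 47.8
```

step_arm(
  increments=[
    {"tx":0,"ty":0,"tz":-0.02,"twist":0,"grip":0},
    {"tx":0,"ty":0,"tz":-0.07,"twist":0,"grip":0},
    {"tx":0,"ty":0,"tz":-0.12,"twist":0,"grip":0},
    {"tx":0.04,"ty":0,"tz":-0.17,"twist":0,"grip":0},
    {"tx":0.06,"ty":0,"tz":-0.18,"twist":0,"grip":0},
    {"tx":0.06,"ty":0,"tz":-0.18,"twist":0,"grip":0},
  ],
)

```text
t: 48.52
tcp_pos: [446.3, 375.8, 325.2]
ee_rot: [-0.113, 3.139, 0.001]
contact_force: [-0.2, 0.2, -0.9]
opening: -0.2
gripper_force: 0.0
```

```bash
python3 cat.py|grep tilt
python3 - <<'E'
from h import *
p=shot('wrist'); L=rim_inv(cloud(p)); m=(np.hypot(L[...,0]-28,L[...,1]-147)<30)&(L[...,2]>36)&(L[...,2]<50)
print(cv2.minAreaRect(L[m][:,:2].astype(np.float32)))
m=(np.hypot(L[...,0]+36,L[...,1]-147)<9); print(np.median(L[m][:,2])); plan()
print(finish_job())
E
```

```text
side 924 733 tilt -0.3 roll -0.1 z0 3.5 x [-49.1  52. ] y [-114.3  118.7]
scene 424 231 tilt -2.0 roll 0.0 z0 4.6 x [-47.1  55.4] y [-116.8  118. ]
((0.0, 0.0), (0.0, 0.0), 0.0)
22.927046413023525
now [447.6 375.4 323.3] ydir 94.0 F [-0.9 -0.2  0.5] open -0.0 gf 0.0 t 48.9
the job is handed in; nothing more can be done
None
```

The job is handed in after about 49 s of robot time. Both waiting flasks (no third was found) stand in the bay, and the cover is hooked, shut flat and held by the catch. The knob is against its clockwise stop, the start button was pressed fully in once, and the wash bottle, dropper bottle and timer were not touched. The judge's verdict isn't shown.

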